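# Pack the measuring tools into their case and hang up the work lamp

### The arm

A 6-joint arm with a two-finger parallel gripper is mounted at the origin on a cart in front of the work surface, level with it; the furniture and walls round the work are solid. World frame = base frame: x ahead of the robot, y to its left, z up, the work surface at z = 0. Lengths are in m, angles in rad, forces in N, time in s.
With the tool pointing down it reaches from about 0.3 to 0.875 m from the base axis. Payload 4.2 kg.
Tool frame: the origin (TCP) lies midway between the tips of the shut fingers; the grasp point (between the pads) lies 19 mm behind it; z points along the fingers, y is the line along which they close (so a half turn about z gives the same grasp; the last joint's range is limited). The gripper opens to 85 mm and grips with 20 to 120 N. Pads are 22 mm wide; open, the fingers measure 114 mm over their backs; the gripper's body (76 mm by 85 mm) begins 54 mm behind the grasp point. The pads swing forward as they close: fully open they stand 13 mm farther back than shut.
Start: joints at [1.162, 0.32, 1.565, -0, 1.257, -0.02], TCP at [0.218, 0.532, 0.231] pointing down, gripper open.
Joint ranges: [-3.11, 3.11], [-0.84, 2.01], [0.21, 2.61], [-1.34, 4.49], [0.05, 2.63], [-2.56, 2.56]. Speed limits (rad/s): [2.57, 2.57, 3.14, 3.14, 3.14, 3.14].

### API

Orientations are given as a unit quaternion [x, y, z, w].
In Python, from cell import robot gives the robot as it stands. The module is installed in compiled form; this text tells all that it offers.
- The arm moves only by the tool move_arm, never from a script. Its argument "series" is one flat list of numbers, 4 for each row, row after row: the shift along the tool's x, y, z in cm, then the turn about the tool's z in rad. In form: [tx, ty, tz, twist, tx, ty, tz, twist, ...]. A call has 1 to 10 rows; each row is the pose to reach, as a shift and turn from the pose commanded when the call began, along the tool's axes at that moment; what a row does not reach only later rows make up. A row lasts 1/8 s, in which the tool goes at most 62.5 mm and 10.7 degrees, less where a joint would pass 70% of its speed; a pose out of reach is approached as far as the arm can. A call with a gripper value outside its range is refused whole. "claw" is the opening, from 0 (shut) to 1 (fully open), set as the call begins (left out, the last holds). The fingers move at their own pace and stop on an object; the grip force is fixed at half the most. Time passes only in rows, so rows that repeat a pose let the fingers close. It gives the time, the measured TCP pose, the force, the opening and the grip force at its end, in the units of the state.
- robot.sense(): the state, without advancing time (a new reading comes with each control period).
- robot.read_camera(name): name is "scene" or "top" or "wrist"; returns the picture (384x512x3 uint8, blue, green, red); there is no depth.
- robot.camera_info(name): a dict with "fx", "fy", "cx", "cy" (pixels), "R" (3x3) and "t" (3): a world point X has camera coordinates R X + t. Camera axes: x right, y down, z forward; pixel columns grow to the right and rows downward; lengths in m; the calibration is good to about 2 mm. A picture is of the moment at which its call begins: read the wrist's pose just before it. camera_info takes no time and is no camera call; for the wrist camera it gives the pose at the moment of the call.
- robot.sign_off(): hands the job in; it is judged then, once.
The state is a dict: "clock": time; "joint_pos": joint angles; "qvel": joint speeds; "tau": joint torques, N m; "ee_pos": TCP position; "tool_rot": TCP orientation; "ft_force": force on the tool from outside, world axes, zero at the start; "ft_torque": the same for the moment, N m; "finger_gap": finger opening in m; "grasp_force": force on a finger pad.
Only numpy, scipy, OpenCV 4.12 (cv2) and the standard library are available. Lean on these libraries where they do the work, as an engineer would, in place of code of your own. Each camera call takes 0.05 s, during which the arm holds its last target. There are 200 camera calls.

### The job

The service job on this weighing cart is finished: press every tool that lies on the worktop fully home into its own cutout in the open case, then lower the lid gently until the case is shut. The work lamp goes back on the hook of its stand, hanging freely by its handle, and the other things round about stay where they are. Tools that are not here today are out on loan; leave their cutouts empty.

Things in the scene. Friction and masses are not known exactly. Their poses are not given: they have to be found in the camera images.
- case: flat black tool case, fixed, 220 (x) x 310 (y) mm, base 36 mm high; origin under its centre, x away from the robot at yaw 0, z up. The top of its rigid grey insert is 34 mm, the floor of the cutouts 23 mm above the worktop (11 mm deep). Cutouts follow the tools' outlines with 2 mm play at the sides, 3 mm at the ends. A seated tool has the yaw of the case.
- seat_screwdriver (a point): point on the floor of the screwdriver's cutout (nearest the case's front), where the screwdriver's origin comes to lie. Axes as the case's. In every cutout two round spring lips, one on either side of the place to grip, are 1.5 mm tighter than the tool on each side: a tool just laid in stays about 7 mm high; a push of 10 to 15 N from straight above seats it.
- seat_caliper (a point): point on the floor of the caliper's cutout, where the caliper's origin comes to lie; axes as the case's
- seat_pliers (a point): point on the floor of the pliers' cutout, where the pliers' origin comes to lie; axes as the case's
- seat_gauge (a point): point on the floor of the dial gauge's cutout, where the gauge's origin comes to lie; axes as the case's
- screwdriver: screwdriver, 190 mm long along y, 23 mm high. Handle (collides as a flat-sided bar 25 mm wide) from y = -5 to +95 mm, 6 mm blade towards -y. Origin on its underside, midway along its length. Grip it across x and push it near y = +45 mm, where the lips sit. Seated, its top is 12 mm above the insert. May be absent (on loan).
- caliper: digital caliper lying flat, 172 mm along y. Black display housing 36 (x) x 66 (y) x 20 mm high, origin at its underside centre: grip across x and push here, the lips sit at its sides. Beam 14 mm wide, 4 to 9 mm high, out to y = +118 mm; jaws at y = -53 to -25 mm, out to x = -45 and +25 mm, under 10 mm high. Seated top 9 mm above the insert. May be absent.
- pliers: pliers lying flat, shut and rigid, 160 mm along y. Head block 28 (x) x 36 (y) x 20 mm high, origin at its underside centre: grip across x and push here, the lips sit at its sides. Jaws 22 mm wide to y = +52 mm; handles to y = -107 mm, 48 mm wide over both, 18 mm high. Seated, the head's top is 9 mm above the insert. May be absent.
- gauge: dial gauge lying on its back, dial up: round body 56 mm across and 24 mm high, origin at the centre of its underside; 8 mm stem towards -x out to x = -60 mm, small cap towards +x to 34 mm. Grip the body across y (the lips sit at its +y and -y sides). Seated, its top is 13 mm above the insert. May be absent.
- case_lid (a joint): angle of the case's lid, rad: 0 shut, about 1.7 at the start (standing open), limits 0 to 2.0. Stiff hinge (friction 0.45 N m): the lid stays where it is left and must be pushed all the way down. Lid 220 mm from hinge side to free edge, 310 mm wide, 22 mm thick outside, 16 mm deep inside: it shuts over seated tools only.
- lid_hinge (a point): middle of the lid's hinge line, on the case's far (+x) upper edge, 113 mm from the case's centre, 36 mm high; the line runs along the case's y; the lid's outer face lies 22 mm from it
- lid_edge (a point): middle of the lid's free edge on its outer face, 223 mm from the hinge line; the top edge when the lid stands open. Its outer face then looks away from the robot.
- lamp: black LED work lamp, 62 (x) x 104 (y) x 45 (z) mm, 0.28 kg, standing on the worktop; origin at its underside centre; white lens on its -x side. A rigid loop handle rises from its two ends.
- lamp_bar (a point): middle of the handle's level bar, 116 mm above the lamp's underside; the bar runs along the lamp's y for 80 mm, 9 mm thick (rubber sleeve); the clear height in the loop below the bar is 66 mm. Pinch it across x, beside the middle (e.g. 28 mm along y), so that the middle stays free for the hook.
- lamp_stand: heavy stand fixed to the worktop: round foot 96 mm across, origin under its centre; upright 12 mm post, 186 mm tall; from it a level 8 mm round arm runs along the stand's -x at 170 mm height for 99 mm and ends in a tip bent up by 28 mm. The arm points roughly towards the robot.
- hook_seat (a point): top of the arm, 60 mm from the post's axis and 39 mm behind the upturned tip, 174 mm above the worktop: where the lamp's bar is to rest, with bar across the arm; axes as the stand's
- hook_tip (a point): top of the upturned tip, 198 mm above the worktop
- label_roll: white roll of labels, 69 mm across, 50 mm high; bystander, not to be disturbed
- tape_measure: blue pocket tape measure, 36x74x63 mm; bystander, not to be disturbed

How it is judged:
On the way, in this order (a step that is already met when the one before it is completed fails the run):
1. every tool present is pressed home in its own cutout while the lid is still open (horizontal distance between screwdriver and seat_screwdriver below 0.005 m and z of screwdriver in the frame of seat_screwdriver between -0.004 and 0.003 m and angle between each of screwdriver, caliper, pliers, gauge's own z axis and vertical below 0.1 rad and angle between the y axis of each of screwdriver, caliper, pliers, gauge and the y axis of case, either way round below 0.06 rad and horizontal distance between caliper and seat_caliper below 0.005 m and z of caliper in the frame of seat_caliper between -0.004 and 0.003 m and horizontal distance between pliers and seat_pliers below 0.005 m and z of pliers in the frame of seat_pliers between -0.004 and 0.003 m and horizontal distance between gauge and seat_gauge below 0.005 m and z of gauge in the frame of seat_gauge between -0.004 and 0.003 m and value of joint case_lid above 0.6 rad), for 0.2 s.
2. the lid is shut (value of joint case_lid below 0.04 rad), for 0.2 s.
At the end, for the whole second after the job is handed in: Each tool present lies on its cutout's floor (within 5 mm sideways, 3 mm in height, 0.06 rad in yaw, 0.1 rad in tilt); lid under 0.04 rad; the lamp hangs at rest by its bar on the arm between tip and post, arm within 35 mm of the bar's middle (horizontal distance between screwdriver and seat_screwdriver below 0.005 m and z of screwdriver in the frame of seat_screwdriver between -0.004 and 0.003 m and angle between each of screwdriver, caliper, pliers, gauge's own z axis and vertical below 0.1 rad and angle between the y axis of each of screwdriver, caliper, pliers, gauge and the y axis of case, either way round below 0.06 rad and horizontal distance between caliper and seat_caliper below 0.005 m and z of caliper in the frame of seat_caliper between -0.004 and 0.003 m and horizontal distance between pliers and seat_pliers below 0.005 m and z of pliers in the frame of seat_pliers between -0.004 and 0.003 m and horizontal distance between gauge and seat_gauge below 0.005 m and z of gauge in the frame of seat_gauge between -0.004 and 0.003 m and value of joint case_lid below 0.04 rad and x of lamp_bar in the frame of hook_seat between -0.033 and 0.045 m and y of lamp_bar in the frame of hook_seat between -0.035 and 0.035 m and z of lamp_bar in the frame of hook_seat between -0.006 and 0.02 m and height (world z) of lamp above 0.03 m and contact force between lamp and lamp_stand above 0.8 N and linear speed of lamp below 0.04 m/s); the robot touches nothing.
It fails at once if the label roll is pushed more than 3 cm (distance of label_roll from where it was at the start of the episode above 0.03 m).
It fails at once if the tape measure is pushed more than 3 cm (distance of tape_measure from where it was at the start of the episode above 0.03 m).
It fails at once if the lid is slammed (faster than 3 rad/s) (velocity of joint case_lid below -3 rad/s).
Of screwdriver, caliper, pliers, gauge only 3 to 4 are there at a start; the rules pass over those that are not, and their reading is None.
At some moment in a run one of screwdriver, caliper, pliers, gauge may be knocked a few centimetres aside while the robot is not near it.
Once in a run the grip may slacken for a moment while it holds something.
It also fails if it takes over 210 s, if anything falls off the work surface, if the arm or the gripper's body presses on something with over 40 N, if the wrist force passes 120 N, or if a joint passes its speed limit or range.

## Working session

There is one attempt and no reset: what is moved stays moved. The work goes in short steps, Python scripts to look and compute and a tool call to move; the robot and the scene stay as the last step left them, time stands still between calls to the robot, and variables do not carry over. Pictures are saved under pics/ and viewed, at most 14 in all, crops included, and the job is handed in when it is done.

Besides the shell and the picture viewer there is one more tool, called after "Request:" as name(argument=value, ...), one argument or row to a line, values as JSON. move_arm: Moves the arm, as the interface text tells. Its arguments: {"type":"object","properties":{"series":{"type":"array"},"claw":{"type":"number"}},"required":["series"]}

```bash
mkdir -p pics; ls
cat > h.py <<'E'
import numpy as np, cv2
from cell import robot
from scipy.spatial.transform import Rotation as Ro
def snap(n,f):
    i=robot.camera_info(n); im=robot.read_camera(n); cv2.imwrite(f'pics/{f}.png',im)
    np.savez(f'pics/{f}.npz',im=im,K=[i['fx'],i['fy'],i['cx'],i['cy']],R=np.array(i['R']),t=np.array(i['t']))
    return im
def load(f): return np.load(f'pics/{f}.npz')
def ray(d,u,v,z):
    fx,fy,cx,cy=d['K']; R=d['R']; c=-R.T@d['t']
    w=R.T@np.array([(u-cx)/fx,(v-cy)/fy,1.]); return c+w*(z-c[2])/w[2]
def proj(d,X):
    fx,fy,cx,cy=d['K']; p=d['R']@np.array(X)+d['t']; return np.array([fx*p[0]/p[2]+cx,fy*p[1]/p[2]+cy])
def st():
    s=robot.sense(); R=Ro.from_quat(s['tool_rot']).as_matrix(); print('t',round(s['clock'],2),'p',np.round(s['ee_pos'],4),'yaw x',round(np.arctan2(R[1,0],R[0,0]),4),'zz',np.round(R[:,2],3),'gap',round(s['finger_gap'],4)); return s,R
E
python3 - <<'E'
from h import *
for n in ['scene','top','wrist']: 
    snap(n,n+'0'); d=load(n+'0'); print(n,d['K'],-d['R'].T@d['t'],d['R'][2])
st()
a=np.hstack([cv2.imread(f'pics/{n}0.png') for n in ['top']]); cv2.imwrite('pics/top0b.png',cv2.resize(a,(800,600)))
E
```

```text
pics
scene [347.38582038 347.38582038 250.89756799 188.66671117] [-0.17626083 -0.40103084  0.83431765] [ 0.6817152   0.38851103 -0.61993836]
top [357.02784084 357.02784084 253.02573389 190.49159986] [0.30366533 0.02318817 1.36457285] [ 0.21516843 -0.00577577 -0.97655987]
wrist [295.43220019 295.43220019 253.63541285 189.97566278] [0.14232489 0.56390925 0.37359878] [ 0.29953536 -0.12421357 -0.94596488]
t 0.15 p [0.2178 0.5318 0.2307] yaw x 2.7528 zz [-0.001 -0.001 -1.   ] gap 0.0851
```

View pics/top0b.png

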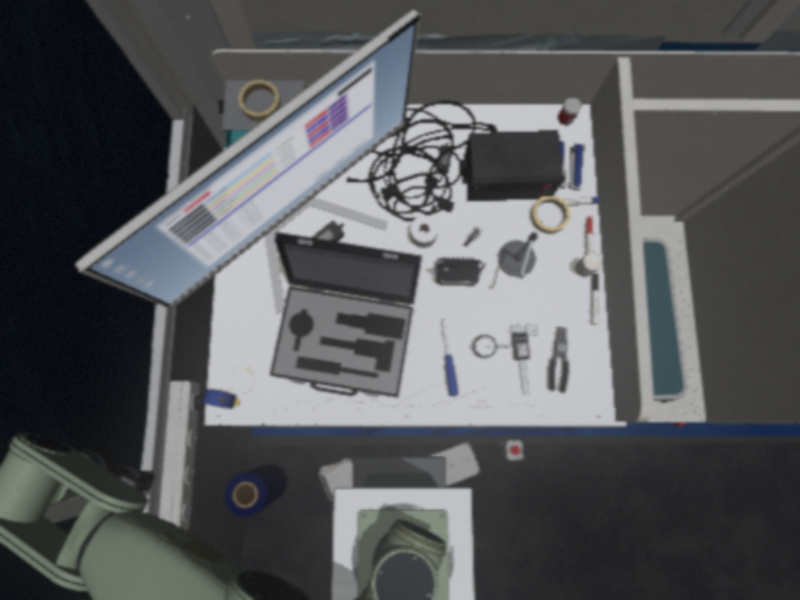

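View pics/scene0.png

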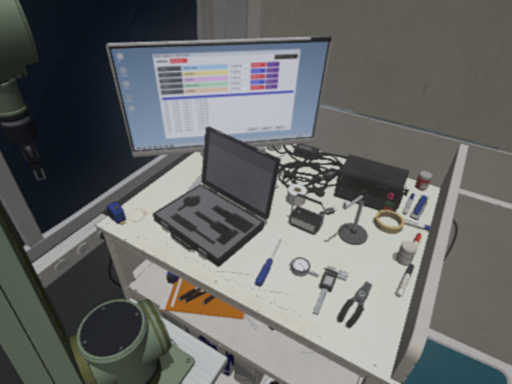

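The top view (800x600) shows all four tools present: screwdriver handle (451,375), gauge (484,346), caliper housing (521,345) and pliers head (560,348). The case insert is around (345,345), with its lid up at (348,268). The lamp is at (458,271), the stand foot at (516,259), the label roll at (422,232), and the blue tape measure at (221,399). The scene view agrees, with the lamp stand's arm rising at (360,212).

Run:
```python
from h import *
d=load('top0'); s=800/512
P=dict(sd_handle=(451,375,.012),sd_blade=(444,325,.003),gauge=(484,346,.024),stemend=(507,347,.01),cal=(521,345,.02),calbeam=(526,392,.006),pl=(560,348,.02),plh=(558,388,.015),
 cg=(300,323,.034),cs=(335,368,.034),cc=(385,352,.034),cp=(385,325,.034),caseBL=(272,377,.036),caseBR=(400,395,.036),caseTL=(286,290,.036),caseTR=(412,305,.036),lidTL=(277,236,.25),lidTR=(421,256,.25),lamp=(458,271,.045),foot=(516,259,.0),roll=(422,232,.05),tape=(221,399,.06))
for k,(u,v,z) in P.items(): print(k,np.round(ray(d,u/s,v/s,z),3))
im=cv2.imread('pics/scene0.png')[120:350,90:430]; cv2.imwrite('pics/sc0c.png',cv2.resize(im,(800,541),interpolation=cv2.INTER_CUBIC))
```

```text
sd_handle [ 0.411 -0.119  0.012]
sd_blade [ 0.535 -0.105  0.003]
gauge [ 0.48  -0.199  0.024]
stemend [ 0.479 -0.258  0.01 ]
cal [ 0.483 -0.29   0.02 ]
calbeam [ 0.371 -0.299  0.006]
pl [ 0.476 -0.384  0.02 ]
plh [ 0.38  -0.375  0.015]
cg [0.534 0.246 0.034]
cs [0.425 0.159 0.034]
cc [0.464 0.04  0.034]
cp [0.529 0.04  0.034]
caseBL [0.404 0.307 0.036]
caseBR [0.362 0.004 0.036]
caseTL [0.615 0.283 0.036]
caseTR [ 0.578 -0.025  0.036]
lidTL [0.681 0.265 0.25 ]
lidTR [ 0.638 -0.037  0.25 ]
lamp [ 0.662 -0.138  0.045]
foot [ 0.706 -0.292  0.   ]
roll [ 0.76  -0.051  0.05 ]
tape [0.352 0.416 0.06 ]
```

View pics/sc0c.png

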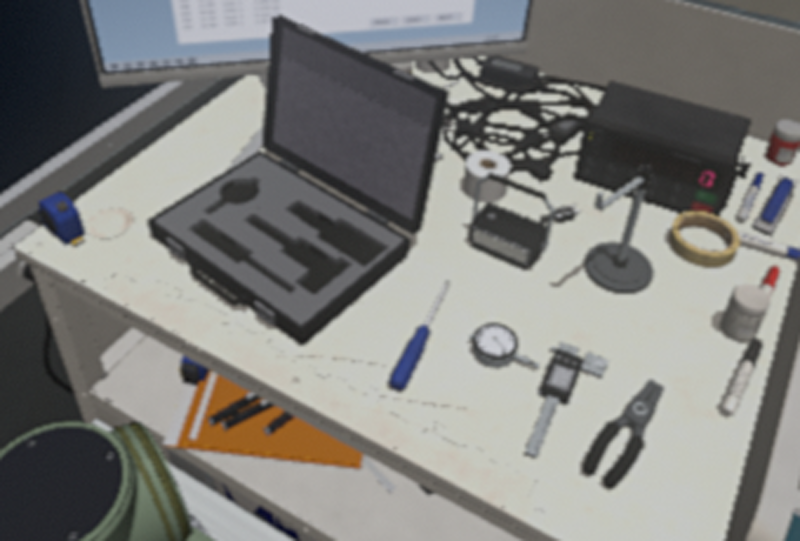

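The crop confirms the layout: gauge stem towards -y, pliers jaws facing away, caliper beam and screwdriver handle towards the robot. Next I move above the case for a close look.

Request:
move_arm(
  series=[-4.8,-2.7,-1.4,0.18,-9.6,-5.4,-2.8,0.36,-14.4,-8.0,-4.2,0.54,-19.2,-10.7,-5.7,0.72,-24,-13.4,-7.1,0.9,-28.8,-16,-8.5,1.08,-33.6,-18.7,-10,1.28,-33.6,-18.7,-10,1.28,-33.6,-18.7,-10,1.28,-33.6,-18.7,-10,1.28],
)

```text
clock: 1.4
ee_pos: [0.4571, 0.2325, 0.3308]
tool_rot: [0.74, 0.672, -0.001, -0.0]
ft_force: [-0.3, 0.3, -0.5]
finger_gap: 0.0854
grasp_force: 0.0
```

```bash
cat >> h.py <<'E'
def to(x,y,z,fang=None):
    s,R=st(); p=np.array(s['ee_pos']); v=R.T@(np.array([x,y,z])-p)*100
    th=np.arctan2(R[1,0],R[0,0]); tw=0
    if fang is not None: tw=(th-np.pi/2-fang+np.pi)%(2*np.pi)-np.pi
    print('shift cm',np.round(v,2),'twist',round(tw,3),'j6 end',round(s['joint_pos'][5]+tw,2),'rows',round(max(np.linalg.norm(v)/6.2,abs(tw)/.186),1))
E
python3 - <<'E'
from h import *
s,R=st(); print(np.round(s['joint_pos'],2))
im=snap('wrist','w1'); cv2.imwrite('pics/w1b.png',cv2.resize(im,(800,600)))
E
```

```text
t 1.4 p [0.4571 0.2325 0.3308] yaw x 1.4751 zz [-0.001 -0.    -1.   ] gap 0.0854
[0.45 0.17 1.52 0.   1.45 0.54]
```

View pics/w1b.png

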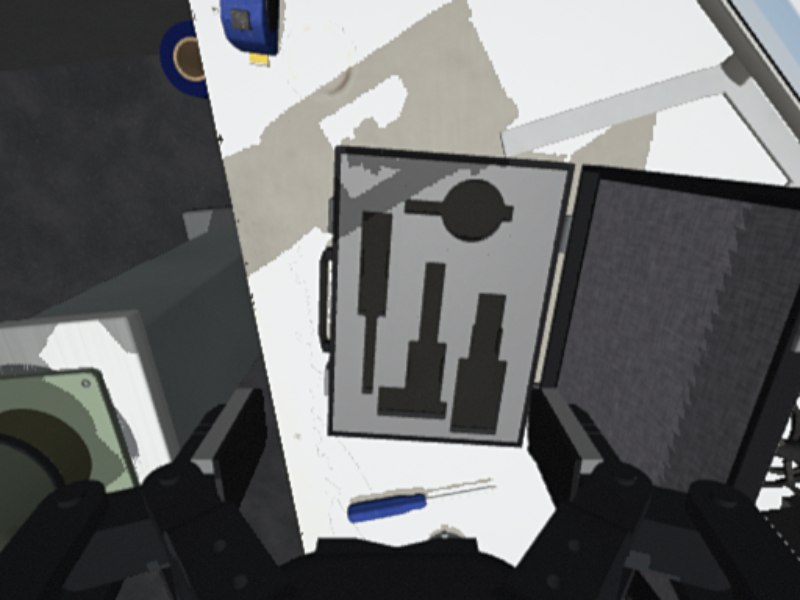

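The wrist view shows the case squarely: corners about (340,148), (573,163), (521,443), (330,435). The cutouts are gauge (472,210), screwdriver (372,300), caliper (420,350) and pliers (480,365). Next I measure them.

Run:
```python
from h import *
d=load('w1'); im=d['im']; g=cv2.cvtColor(im,cv2.COLOR_BGR2GRAY); s=800/512
m=(g<75).astype(np.uint8)
c=np.array([ray(d,u/s,v/s,.036)[:2] for u,v in [(338,147),(574,163),(521,444),(329,436)]])
print('corners',np.round(c,3)); print('sides',[round(np.linalg.norm(c[i]-c[i-1]),3) for i in range(4)],'centre',c.mean(0))
dy=(c[0]-c[3])+(c[1]-c[2]); dx=(c[1]-c[0])+(c[2]-c[3]); print('yaw from y',np.arctan2(-dy[0],dy[1]),'from x',np.arctan2(dx[1],dx[0]))
n,lab,sta,cen=cv2.connectedComponentsWithStats(m)
for i in range(1,n):
    x,y,w,h,a=sta[i]
    if a>200 and 215<cen[i][0]<340 and 95<cen[i][1]<280:
        ct=cv2.findContours((lab==i).astype(np.uint8),0,1)[0][0][:,0]
        W=np.array([ray(d,u,v,.034)[:2] for u,v in ct]).astype(np.float32)
        r=cv2.minAreaRect(W*1000); print(a,np.round(cen[i]),np.round(r[0],1),np.round(r[1],1),round(r[2],2))
```

```text
corners [[ 0.414  0.314]
 [ 0.626  0.28 ]
 [ 0.575 -0.021]
 [ 0.362  0.01 ]]
sides [np.float64(0.308), np.float64(0.215), np.float64(0.305), np.float64(0.216)] centre [0.49410404 0.14590829]
yaw from y -0.16866572911099934 from x -0.15297574071432476
101498 [239. 230.] [448.4  89.1] [ 672.3 1035.3] 84.5
1498 [299. 134.] [520.2 242.9] [98.1 57.6] 11.81
1545 [239. 181.] [426.3 156.8] [195.8  28.5] 80.99
2064 [270. 231.] [465.1 112.5] [176.3  73.8] 83.76
2171 [308. 238.] [534.7  79.3] [164.1  51. ] 80.32
```

Run:
```python
from h import *
d=load('w1'); im=d['im']; g=cv2.cvtColor(im,cv2.COLOR_BGR2GRAY)
psi=-.163; ex=np.array([np.cos(psi),np.sin(psi)]); ey=np.array([-ex[1],ex[0]])
n,lab,sta,cen=cv2.connectedComponentsWithStats((g<75).astype(np.uint8))
mid={1498:('g',-13,0),1545:('s',0,0),2064:('c',-10,32.3),2171:('p',0,-27.5)}
for i in range(1,n):
    if sta[i][4] in mid:
        k,mx,my=mid[sta[i][4]]
        ct=cv2.findContours((lab==i).astype(np.uint8),0,1)[0][0][:,0]
        W=np.array([ray(d,u,v,.034)[:2] for u,v in ct])*1000; a=W@ex; b=W@ey
        ca,cb=(a.max()+a.min())/2,(b.max()+b.min())/2
        print(k,'ext',np.round([np.ptp(a),np.ptp(b)],1),'seat',np.round((ca-mx)*ex+(cb-my)*ey,1))
to(.44,-.22,.25,1.68)
```

```text
g ext [102.1  57.8] seat [531.7 245.2]
s ext [ 28.6 195.8] seat [425.9 156.9]
c ext [ 74.8 176. ] seat [473.4  79.3]
p ext [ 51.3 164. ] seat [539.  106.5]
t 1.45 p [0.4571 0.2326 0.3309] yaw x 1.4753 zz [-0.001 -0.    -1.   ] gap 0.0856
shift cm [-45.22   2.62   8.09] twist -1.776 j6 end -1.23 rows 9.5
```

Request:
move_arm(
  series=[-5,0.3,0.9,-0.18,-10,0.6,1.8,-0.36,-15,0.9,2.7,-0.54,-20,1.2,3.6,-0.72,-25,1.5,4.5,-0.9,-30,1.8,5.4,-1.08,-35,2.1,6.3,-1.26,-40,2.3,7.2,-1.44,-45,2.6,8,-1.62,-45,2.6,8,-1.78],
)

```text
clock: 2.7
ee_pos: [0.4395, -0.2204, 0.2502]
tool_rot: [-0.034, 0.999, 0.0, -0.001]
ft_force: [-0.4, 0.7, -0.4]
finger_gap: 0.0855
grasp_force: 0.0
```

Request:
move_arm(
  series=[0,0,0,0,0,0,0,0],
)

```text
clock: 2.95
ee_pos: [0.4401, -0.2177, 0.2513]
tool_rot: [-0.032, 0.999, 0.0, 0.0]
ft_force: [0.7, 0.7, -0.6]
finger_gap: 0.0855
grasp_force: 0.0
```

Run:
```python
from h import *
s,R=st(); print(np.round(s['joint_pos'],2))
im=snap('wrist','w2'); cv2.imwrite('pics/w2b.png',cv2.resize(im,(800,600)))
```

```text
t 2.95 p [ 0.4401 -0.2177  0.2513] yaw x -3.0778 zz [ 0.  0. -1.] gap 0.0855
[-0.48  0.17  1.71  0.    1.25 -2.12]
```

View pics/w2b.png

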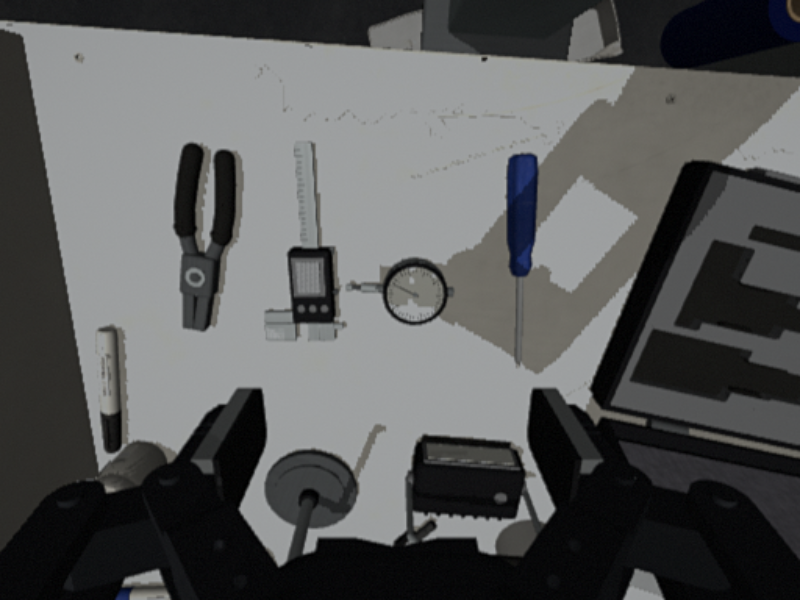

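The wrist view shows all four tools: pliers pivot (195,277), jaw tip (196,329), handle ends (209,147), caliper housing centre (312,284), gauge centre (415,292), and the screwdriver's blue handle from (522,155) to (519,275).

Run:
```python
from h import *
d=load('w2'); im=d['im']; s=800/512; hsv=cv2.cvtColor(im,cv2.COLOR_BGR2HSV); g=cv2.cvtColor(im,cv2.COLOR_BGR2GRAY)
def rect(m,box,z,name):
    x0,y0,x1,y1=[int(b/s) for b in box]; k=np.zeros_like(m); k[y0:y1,x0:x1]=m[y0:y1,x0:x1]
    c=max(cv2.findContours(k,0,1)[0],key=cv2.contourArea)[:,0]
    W=(np.array([ray(d,u,v,z)[:2] for u,v in c])*1000).astype(np.float32); r=cv2.minAreaRect(W)
    print(name,np.round(r[0],1),np.round(r[1],1),round(r[2],2)); return c
blue=((hsv[...,0]>100)&(hsv[...,0]<130)&(hsv[...,1]>120)).astype(np.uint8)
rect(blue,(490,140,560,285),.012,'sd handle (100x25)')
print('blade tip',np.round(ray(d,518/s,365/s,.01)*1000))
dark=(g<70).astype(np.uint8)
c=rect(dark,(284,243,340,322),.02,'cal housing (36x66)')
print('cal beam end',np.round(ray(d,304/s,143/s,.008)*1000), 'beam near',np.round(ray(d,311/s,243/s,.008)*1000))
c=rect((g<110).astype(np.uint8),(375,255,450,330),.024,'gauge');
x=[ray(d,u/s,v/s,.024)[:2]*1000 for u,v in [(415,260),(415,325),(383,292),(447,292)]]; print('gauge c',np.round(np.mean(x,0),1),'D',np.round(x[0]-x[1]),np.round(x[2]-x[3]),'stem end',np.round(ray(d,348/s,287/s,.012)*1000),'cap',np.round(ray(d,453/s,292/s,.012)*1000))
rect((g<120).astype(np.uint8),(170,135,245,332),.014,'pliers (159x48)')
for n,u,v,z in [('pivot',195,277,.02),('tip',197,329,.014),('hend',209,147,.018)]: print(n,np.round(ray(d,u/s,v/s,z)*1000))
v=cv2.resize(im[80:220,90:360],(800,415),interpolation=cv2.INTER_CUBIC); cv2.imwrite('pics/w2c.png',v)
```

```text
sd handle (100x25) [ 413.4 -115.3] [99.7 22.6] 8.11
blade tip [550. -97.  10.]
cal housing (36x66) [ 480.1 -285.8] [65.3 41.3] 3.63
cal beam end [ 366. -296.    8.] beam near [ 447. -290.    8.]
gauge [ 479.6 -201.8] [58.7 61.8] 5.73
gauge c [ 480.5 -199. ] D [-58.  -4.] [  3. -54.] stem end [ 483. -257.   12.] cap [ 482. -165.   12.]
pliers (159x48) [ 451.9 -376.5] [ 54.6 159.8] 84.07
pivot [ 480. -385.   20.]
tip [ 530. -390.   14.]
hend [ 374. -367.   18.]
```

View pics/w2c.png

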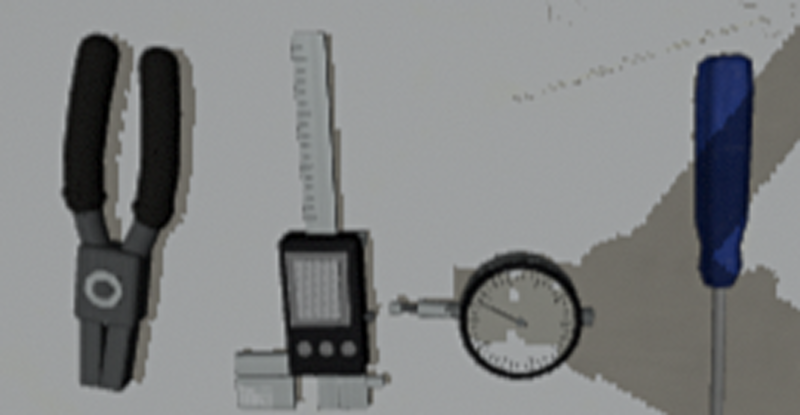

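Run:
```python
from h import *
to(.4134,-.1153,.012,1.712)
```

```text
t 3.0 p [ 0.4401 -0.2177  0.2514] yaw x -3.0771 zz [ 0.  0. -1.] gap 0.0858
shift cm [ 2.01 10.38 23.94] twist -0.077 j6 end -2.19 rows 4.2
```

Request:
move_arm(
  series=[1,5,4,-0.04,2,10.4,8,-0.08,2,10.4,13,-0.08,2,10.4,18,-0.08,2,10.4,22,-0.08,2,10.4,23.9,-0.08,2,10.4,23.9,-0.08,2,10.4,23.9,-0.08],
  claw=0.6,
)

```text
clock: 4.0
ee_pos: [0.4141, -0.116, 0.0132]
tool_rot: [-0.072, 0.997, -0.0, 0.001]
ft_force: [-0.6, -0.6, 0.4]
finger_gap: 0.0516
grasp_force: 0.0
```

Request:
move_arm(
  series=[0,0,0,0,0,0,0,0,0,0,0,0,0,0,0,0,0,0,0,0],
  claw=0,
)

```text
clock: 4.62
ee_pos: [0.414, -0.1164, 0.0136]
tool_rot: [-0.072, 0.997, -0.0, 0.001]
ft_force: [-1.2, 0.5, 7.9]
finger_gap: 0.023
grasp_force: 59.2
```

Run:
```python
from h import *
s,R=st();print(s['grasp_force'],s['ft_force'])
ey=np.array([.162,.987]); print(np.array([.4259,.1569])+.045*ey)
to(.433,.201,.15,-.163)
```

```text
t 4.62 p [ 0.414  -0.1164  0.0136] yaw x -2.9974 zz [ 0.002 -0.    -1.   ] gap 0.023
59.23668086528778 [-1.17995228  0.47677787  7.86072772]
[0.43319  0.201315]
t 4.62 p [ 0.414  -0.1164  0.0136] yaw x -2.9974 zz [ 0.002 -0.    -1.   ] gap 0.023
shift cm [ -6.47  31.12 -13.65] twist 1.878 j6 end -0.14 rows 10.1
```

Request:
move_arm(
  series=[0,0,-3,0,0,0,-8,0,-0.5,3,-12,0.18,-1.2,7,-13.6,0.36,-2.2,12,-13.6,0.54,-3.2,17,-13.6,0.72,-4.3,22,-13.6,0.9,-5.4,26,-13.6,1.08,-6,29,-13.6,1.26,-6.5,31.1,-13.6,1.44],
)

```text
clock: 5.88
ee_pos: [0.4325, 0.2025, 0.1488]
tool_rot: [0.588, 0.809, 0.0, 0.0]
ft_force: [0.2, -0.9, -0.6]
finger_gap: 0.0234
grasp_force: 59.3
```

Request:
move_arm(
  series=[0,0,0,0.17,0,0,0,0.34,0,0,0,0.44,0,0,0,0.44,0,0,0,0.44],
)

```text
clock: 6.5
ee_pos: [0.4326, 0.2008, 0.1485]
tool_rot: [0.748, 0.664, 0.0, 0.0]
ft_force: [-0.3, -1.1, -0.8]
finger_gap: 0.0234
grasp_force: 59.3
```

Run:
```python
from h import *
s,R=st(); print(np.round(s['joint_pos'],2),s['grasp_force'])
im=snap('wrist','w3'); cv2.imwrite('pics/w3b.png',cv2.resize(im,(800,600)))
to(.4332,.2013,.09,-.163)
```

```text
t 6.5 p [0.4326 0.2008 0.1485] yaw x 1.4517 zz [ 0.  0. -1.] gap 0.0234
[0.41 0.24 1.91 0.   0.99 0.53] 59.257981181144714
t 6.55 p [0.4326 0.2009 0.1485] yaw x 1.4514 zz [ 0.  0. -1.] gap 0.0232
shift cm [0.05 0.05 5.85] twist 0.044 j6 end 0.57 rows 0.9
```

View pics/w3b.png

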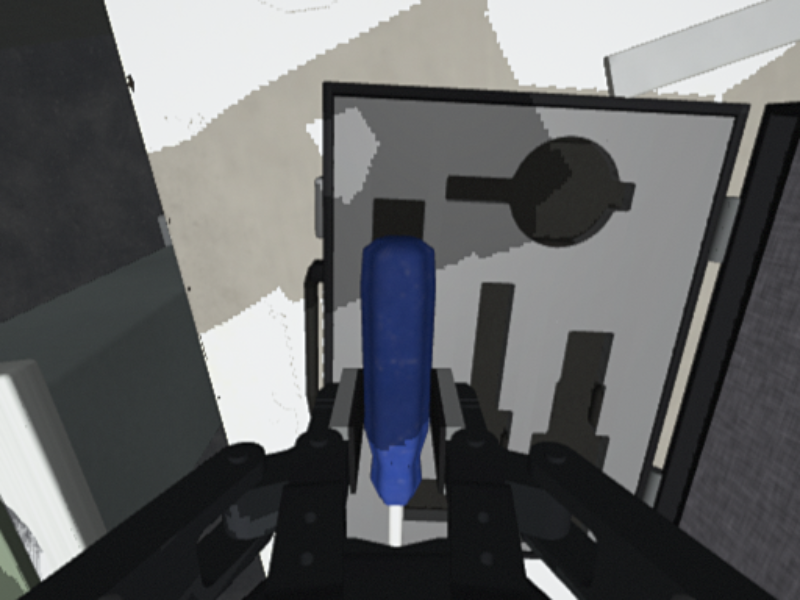

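The screwdriver is held between the pads, handle end at (398,238), with its cutout end at (400,200). I check alignment numerically.

Run:
```python
from h import *
d=load('w3'); im=d['im']; s=800/512; hsv=cv2.cvtColor(im,cv2.COLOR_BGR2HSV)
z=.1485-.0136+.0155
m=((hsv[...,0]>100)&(hsv[...,0]<130)&(hsv[...,1]>120)).astype(np.uint8)
c=max(cv2.findContours(m,0,1)[0],key=cv2.contourArea)[:,0]
W=np.array([ray(d,u,v,z)[:2] for u,v in c]).astype(np.float32)*1000; r=cv2.minAreaRect(W); print(r)
for n,u,v in [('L',375,199),('R',425,201),('Lmid',372,236),('gc',565,191),('gl',510,190),('gr',620,195),('gt',570,137),('gb',558,246)]: print(n,np.round(ray(d,u/s,v/s,.034)*1000,1))
for n,u,v in [('tl',324,83),('tr',749,104)]: print(n,np.round(ray(d,u/s,v/s,.036)*1000,1))
```

```text
((434.75048828125, 204.3287353515625), (103.79106903076172, 23.551265716552734), 82.96571350097656)
L [429.  254.5  34. ]
R [456.2 250.1  34. ]
Lmid [424.6 234.3  34. ]
gc [532.8 246.3  34. ]
gl [503.  250.4  34. ]
gr [562.8 240.5  34. ]
gt [535.5 274.1  34. ]
gb [528.8 215.9  34. ]
tl [411.3 315.   36. ]
tr [625.9 279.3  36. ]
```

Request:
move_arm(
  series=[0,0,3,0.02,-0.1,-0.1,6,0.044,-0.1,-0.1,7.8,0.044,-0.1,-0.1,7.8,0.044,-0.1,-0.1,7.8,0.044],
)

```text
clock: 7.18
ee_pos: [0.4322, 0.2003, 0.071]
tool_rot: [0.763, 0.647, 0.001, 0.0]
ft_force: [-0.2, -0.2, -1.0]
finger_gap: 0.023
grasp_force: 59.3
```

Run:
```python
from h import *
st(); im=snap('wrist','w4'); cv2.imwrite('pics/w4b.png',cv2.resize(im[100:330,150:450],(800,613))[:600])
```

```text
t 7.17 p [0.4322 0.2003 0.071 ] yaw x 1.4068 zz [ 0.001  0.001 -1.   ] gap 0.023
```

View pics/w4b.png

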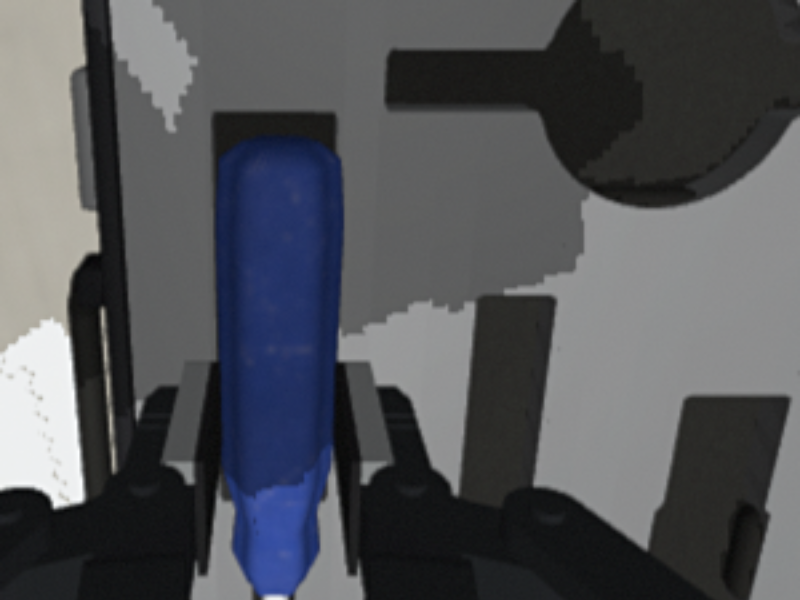

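The handle lies directly over its cutout: cutout end at crop (275,113), handle end at (278,137), edges nearly parallel. I compute the residual.

Run:
```python
from h import *
d=load('w4'); k=800/300
R=lambda u,v,z: np.round(ray(d,150+u/k,100+v/k,z)*1000,1)
print('cut end L,R',R(215,113,.034),R(336,112,.034),'cut lower L,R',R(222,498,.034),R(328,495,.034))
for z in(.070,.078): print(z,'handle end',R(279,137,z),'sides@300',R(217,250,z),R(342,250,z),R(221,430,z),R(336,430,z))
print(-d['R'].T@d['t'])
```

```text
cut end L,R [428.7 254.8  34. ] [456.1 250.5  34. ] cut lower L,R [410.8 151.6  34. ] [439.4 147.8  34. ]
0.07 handle end [443.2 254.1  70. ] sides@300 [427.8 234.2  70. ] [451.7 230.2  70. ] [421.  194.6  70. ] [444.9 190.6  70. ]
0.078 handle end [443.5 255.7  78. ] sides@300 [428.8 236.9  78. ] [451.4 233.1  78. ] [422.5 199.5  78. ] [445.  195.7  78. ]
[0.44717747 0.28284844 0.21412634]
```

Request:
move_arm(
  series=[-0.35,-0.05,0,0,-0.35,-0.05,1,0,-0.35,-0.05,2,0,-0.35,-0.05,2.5,0,-0.35,-0.05,2.8,0,-0.35,-0.05,3.1,0,-0.35,-0.05,3.4,0,-0.35,-0.05,3.5,0,-0.35,-0.05,3.5,0],
)

```text
clock: 8.35
ee_pos: [0.431, 0.197, 0.0366]
tool_rot: [0.763, 0.647, 0.001, 0.0]
ft_force: [-3.1, -1.3, 12.3]
finger_gap: 0.0234
grasp_force: 60.9
```

Run:
```python
from h import *
s,R=st();print(s['ft_force'],s['ft_torque'])
snap('wrist','w5'); im=load('w5')['im']; cv2.imwrite('pics/w5b.png',cv2.resize(im[100:330,150:450],(800,613))[:600])
```

```text
t 8.35 p [0.431  0.197  0.0366] yaw x 1.4065 zz [ 0.001  0.001 -1.   ] gap 0.0234
[-3.05575989 -1.30186312 12.29451748] [-0.16770369  0.51244668  0.00866792]
```

View pics/w5b.png

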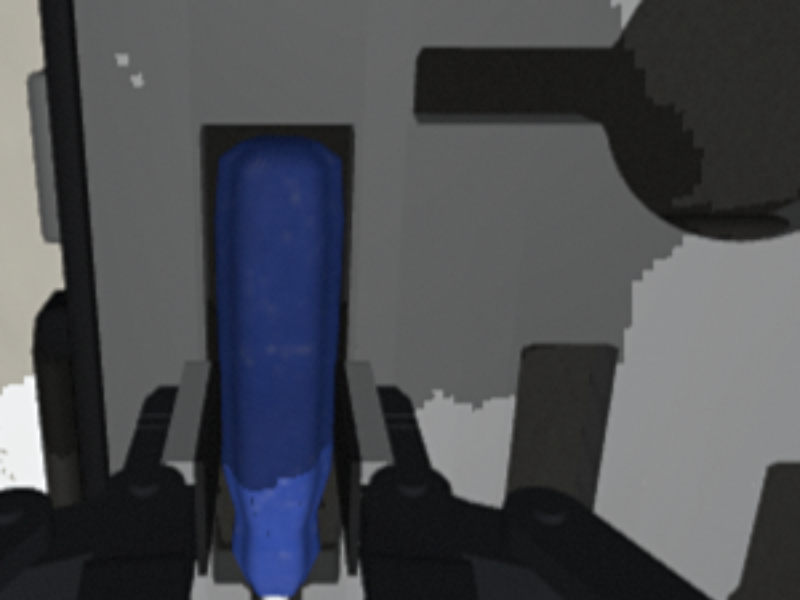

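The screwdriver sits inside its cutout (end gap at crop row 125–137). I press a bit more to check that it is bottomed.

Request:
move_arm(
  series=[0,0,0.2,0,0,0,0.3,0,0,0,0.3,0],
)

```text
clock: 8.78
ee_pos: [0.431, 0.197, 0.0364]
tool_rot: [0.763, 0.647, 0.001, 0.0]
ft_force: [-9.5, -3.8, 40.6]
finger_gap: 0.023
grasp_force: 57.1
```

Request:
move_arm(
  series=[0,0,-0.3,0,0,0,-0.3,0,0,0,-0.3,0,0,0,-5,0,0,0,-10,0,0,0,-15,0,0,0,-15,0],
  claw=0.5,
)

```text
clock: 9.65
ee_pos: [0.4328, 0.1977, 0.1856]
tool_rot: [0.763, 0.647, 0.004, 0.001]
ft_force: [0.1, 0.4, -0.8]
finger_gap: 0.0428
grasp_force: 0.0
```

Run:
```python
from h import *
st(); snap('wrist','w6'); snap('top','top1')
d=load('w6'); im=d['im']; hsv=cv2.cvtColor(im,cv2.COLOR_BGR2HSV)
m=((hsv[...,0]>100)&(hsv[...,0]<130)&(hsv[...,1]>120)).astype(np.uint8); m[:60]=0
c=max(cv2.findContours(m,0,1)[0],key=cv2.contourArea)[:,0]
W=np.array([ray(d,u,v,.036)[:2] for u,v in c]).astype(np.float32)*1000; print(cv2.minAreaRect(W))
to(.481,-.29,.20,1.634)
```

```text
t 9.65 p [0.4328 0.1977 0.1856] yaw x 1.4065 zz [ 0.008  0.003 -1.   ] gap 0.0428
((433.27679443359375, 200.13845825195312), (101.94782257080078, 24.573286056518555), 81.1351318359375)
t 9.75 p [0.4302 0.1965 0.1817] yaw x 1.4065 zz [-0.001 -0.    -1.   ] gap 0.0429
shift cm [-47.17  12.97  -1.82] twist -1.798 j6 end -1.23 rows 9.7
```

Request:
move_arm(
  series=[-5,1.4,-0.5,-0.18,-10,2.8,-1,-0.36,-15,4.2,-1.5,-0.54,-20,5.5,-1.8,-0.72,-25,7,-1.8,-0.9,-30,8.3,-1.8,-1.08,-35,9.7,-1.8,-1.26,-41,11.5,-1.8,-1.44,-47.2,13,-1.8,-1.62,-47.2,13,-1.8,-1.8],
)

```text
clock: 11.0
ee_pos: [0.4806, -0.2932, 0.1971]
tool_rot: [0.01, 1.0, 0.001, -0.002]
ft_force: [0.2, 0.8, -0.1]
finger_gap: 0.0424
grasp_force: 0.0
```

Request:
move_arm(
  series=[0,0,0,0,0,0,0,0],
)

```text
clock: 11.25
ee_pos: [0.4809, -0.2891, 0.1989]
tool_rot: [0.012, 1.0, 0.001, -0.001]
ft_force: [0.4, -0.3, 0.2]
finger_gap: 0.0429
grasp_force: 0.0
```

Run:
```python
from h import *
st(); im=snap('wrist','w7'); cv2.imwrite('pics/w7b.png',cv2.resize(im,(800,600)))
```

```text
t 11.25 p [ 0.4809 -0.2891  0.1989] yaw x 3.1168 zz [-0.002  0.002 -1.   ] gap 0.0429
```

View pics/w7b.png

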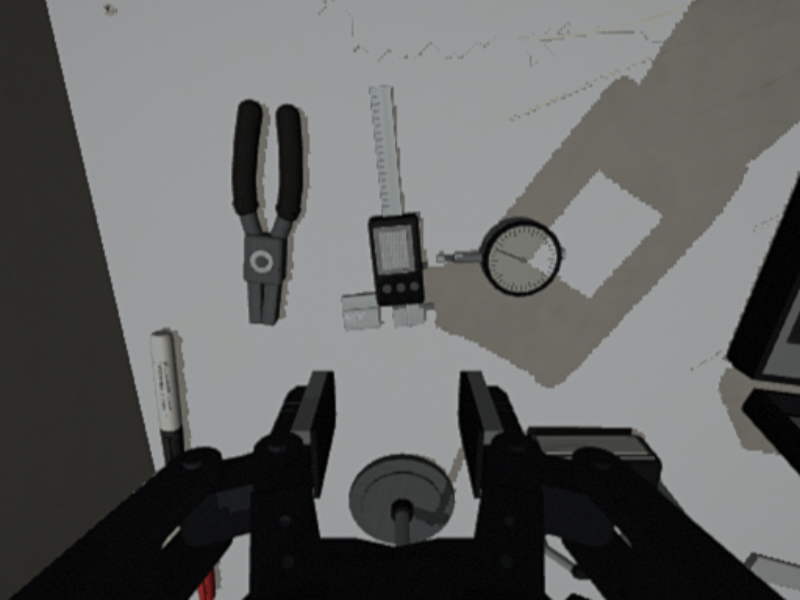

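The caliper housing's top face has corners (370,217), (416,213), (424,302), (378,305); the pliers pivot is at (262,261) and the gauge centre at (521,257). Nothing has moved.

Run:
```python
from h import *
d=load('w7'); s=800/512
c=np.array([ray(d,u/s,v/s,.02)[:2] for u,v in [(370,217),(416,213),(424,302),(378,305)]])*1000
print(np.round(c,1),'centre',c.mean(0)); e=c[0]+c[1]-c[2]-c[3]; print('beam dir',np.degrees(np.arctan2(e[1],e[0])))
b=ray(d,381/s,87/s,.008)*1000; b2=ray(d,393/s,212/s,.008)*1000; print(b,b2,np.degrees(np.arctan2(*(b-b2)[1::-1])))
print('gauge',np.round(ray(d,521/s,257/s,.024)*1000,1),'pl pivot',np.round(ray(d,262/s,261/s,.02)*1000,1))
to(.481,-.29,.012,np.radians(94))
```

```text
[[ 449.9 -305.9]
 [ 448.  -273.9]
 [ 513.6 -268.7]
 [ 515.1 -302.8]] centre [ 481.64533351 -287.82588949]
beam dir -176.393091435186
[ 366.17456291 -295.58831973    8.        ] [ 448.62135684 -289.91723115    8.        ] -176.06511759937126
gauge [ 480.2 -200.1   24. ] pl pivot [ 479.4 -384.8   20. ]
t 11.3 p [ 0.4812 -0.289   0.1994] yaw x 3.1178 zz [-0.002  0.001 -1.   ] gap 0.0425
shift cm [-0.02 -0.13 18.74] twist -0.094 j6 end -2.2 rows 3.0
```

Run:
```python
from h import *
to(.4802,-.202,.008,.044)
```

```text
t 11.3 p [ 0.4812 -0.289   0.1994] yaw x 3.1178 zz [-0.002  0.001 -1.   ] gap 0.0425
shift cm [ 0.27  8.67 19.15] twist 1.503 j6 end -0.61 rows 8.1
```

Request:
move_arm(
  series=[0,3,2,0.18,0.2,6,4,0.36,0.3,8.7,6,0.54,0.3,8.7,8,0.72,0.3,8.7,10,0.9,0.3,8.7,12,1.08,0.3,8.7,13,1.26,0.3,8.7,13,1.44,0.3,8.7,13,1.5,0.3,8.7,13,1.5],
  claw=1,
)

```text
clock: 12.55
ee_pos: [0.4804, -0.2022, 0.0704]
tool_rot: [0.69, 0.724, 0.0, -0.0]
ft_force: [-0.1, -0.6, 0.2]
finger_gap: 0.0852
grasp_force: 0.0
```

Run:
```python
from h import *
st(); im=snap('wrist','w8'); d=load('w8')
g=cv2.cvtColor(im,cv2.COLOR_BGR2GRAY); p=proj(d,[.48,-.2,.024]); print(p)
to(.4802,-.202,.008,.044)
cv2.imwrite('pics/w8b.png',im)
```

```text
t 12.55 p [ 0.4804 -0.2022  0.0704] yaw x 1.62 zz [-0.  0. -1.] gap 0.0852
[250.67954665 212.73690659]
t 12.6 p [ 0.4805 -0.2023  0.0704] yaw x 1.6203 zz [ 0.  0. -1.] gap 0.0853
shift cm [ 0.04 -0.03  6.24] twist 0.006 j6 end -0.46 rows 1.0
```

View pics/w8b.png

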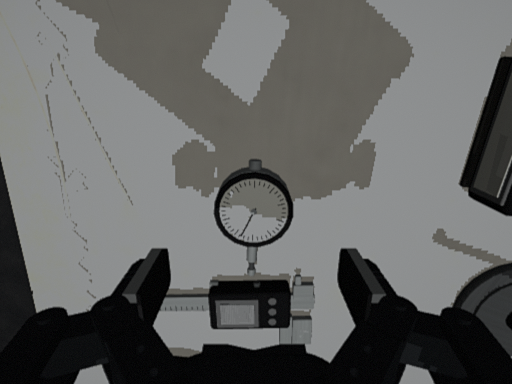

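The dial is centred at (253,211) with its stem pointing straight down to (251,272), midway between the open fingers. I descend and grip.

Request:
move_arm(
  series=[0.1,0,3,0.02,0.1,0,5,0.02,0.1,0,6.2,0.02,0.1,0,6.2,0.02],
)

```text
clock: 13.1
ee_pos: [0.4801, -0.2018, 0.0078]
tool_rot: [0.697, 0.717, -0.0, -0.001]
ft_force: [0.3, -0.4, -0.3]
finger_gap: 0.0854
grasp_force: 0.0
```

Request:
move_arm(
  series=[0,0,0,0,0,0,0,0,0,0,0,0,0,0,0,0,0,0,-1,0,0,0,-1.5,0,0,0,-1.5,0.18,0,0,-1.5,0.36,0,0,-1.5,0.54,0,0,-1.5,0.72],
  claw=0,
)

```text
clock: 14.35
ee_pos: [0.4805, -0.2022, 0.0236]
tool_rot: [0.906, 0.423, 0.0, 0.0]
ft_force: [-0.0, 0.2, -2.0]
finger_gap: 0.0534
grasp_force: 63.2
```

Request:
move_arm(
  series=[0,0,0,0.18,0,0,0,0.36,0,0,0,0.54,0,0,0,0.72,0,0,0,0.9,0,0,0,1.04,0,0,0.8,1.04,0,0,1.4,1.04,0,0,1.4,1.04],
)

```text
clock: 15.48
ee_pos: [0.4803, -0.2021, 0.0097]
tool_rot: [0.997, -0.08, -0.0, -0.0]
ft_force: [-1.6, 1.4, 6.1]
finger_gap: 0.0534
grasp_force: 63.9
```

Run:
```python
from h import *
st(); im=snap('wrist','w9'); cv2.imwrite('pics/w9b.png',im[60:384])
```

```text
t 15.47 p [ 0.4803 -0.2021  0.0097] yaw x -0.1592 zz [-0.  0. -1.] gap 0.0534
```

View pics/w9b.png

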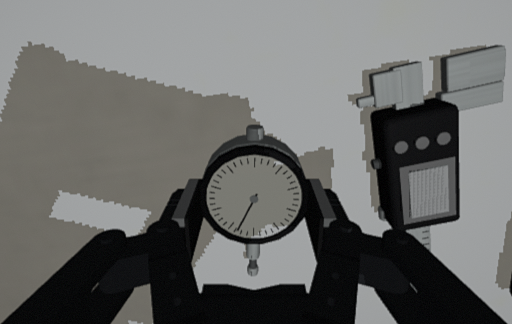

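Request:
move_arm(
  series=[0,0,0,0,0,0,0,0,0,0,0,0,0,0,-2,0,0,0,-5,-0.1,0,0,-5,-0.28,0,0,-5,-0.46,0,0,-5,-0.64,0,0,-5,-0.82,0,0,-5,-1.0],
  claw=1,
)

```text
clock: 16.77
ee_pos: [0.4804, -0.2022, 0.0591]
tool_rot: [0.912, 0.41, -0.0, -0.0]
ft_force: [0.5, 0.2, -0.5]
finger_gap: 0.0855
grasp_force: 0.0
```

Request:
move_arm(
  series=[0,0,0,-0.18,0,0,0,-0.36,0,0,0,-0.54,0,0,0,-0.72,0,0,0,-0.9,0,0,0,-1.08,0,0,0,-1.26,0,0,0,-1.44,0,0,0,-1.62,0,0,0,-1.8],
)

```text
clock: 18.02
ee_pos: [0.4804, -0.2022, 0.0591]
tool_rot: [0.246, 0.969, 0.0, -0.0]
ft_force: [-0.3, 0.1, -0.2]
finger_gap: 0.0855
grasp_force: 0.0
```

Request:
move_arm(
  series=[0,0,0,-0.17,0,0,0,-0.34,0,0,0,-0.34,0,0,0,-0.34],
)

```text
clock: 18.52
ee_pos: [0.4804, -0.2022, 0.0592]
tool_rot: [0.082, 0.997, 0.0, -0.0]
ft_force: [0.8, -0.7, 0.8]
finger_gap: 0.0857
grasp_force: 0.0
```

Run:
```python
from h import *
im=snap('wrist','w10'); to(.4803,-.2021,.009,-1.73+np.pi)
d=load('w10'); g=cv2.cvtColor(im,cv2.COLOR_BGR2GRAY)
c=cv2.HoughCircles(cv2.medianBlur(g,3),cv2.HOUGH_GRADIENT,1,60,param1=100,param2=20,minRadius=28,maxRadius=55); print(c)
for u,v,r in c[0][:4]: print(np.round(ray(d,u,v,.024)*1000,1), r)
```

```text
t 18.57 p [ 0.4805 -0.2022  0.0592] yaw x 2.9772 zz [-0.  0. -1.] gap 0.0854
shift cm [0.02 0.   5.02] twist -0.005 j6 end -1.83 rows 0.8
[[[256.5 222.5  38.6]]]
[ 482.9 -200.    24. ] 38.6
```

Request:
move_arm(
  series=[0,0,3,0,0,0,5,0,0,0,5.1,0,0,0,5.1,0],
)

```text
clock: 19.08
ee_pos: [0.4809, -0.2024, 0.0088]
tool_rot: [0.082, 0.997, -0.0, 0.0]
ft_force: [0.7, 0.4, 0.1]
finger_gap: 0.0854
grasp_force: 0.0
```

Request:
move_arm(
  series=[0,0,0,0,0,0,0,0,0,0,0,0,0,0,0,0,0,0,0,0],
  claw=0,
)

```text
clock: 19.7
ee_pos: [0.4811, -0.2024, 0.0097]
tool_rot: [0.081, 0.997, -0.0, 0.001]
ft_force: [-0.9, 1.1, 7.4]
finger_gap: 0.0534
grasp_force: 61.8
```

Run:
```python
from h import *
to(.530,.245,.13,1.408)
```

```text
t 19.7 p [ 0.4811 -0.2024  0.0097] yaw x 2.9788 zz [ 0.002 -0.001 -1.   ] gap 0.0534
shift cm [  2.4   44.94 -12.06] twist -0.0 j6 end -1.83 rows 7.5
```

Request:
move_arm(
  series=[0,0,-5,0,0,1,-10,0,0,6,-12,0,0.2,12,-12,0,0.5,18,-12,0,0.9,24,-12,0,1.3,30,-12,0,1.8,36,-12,0,2.2,41,-12,0,2.4,44.9,-12,0],
)

```text
clock: 20.95
ee_pos: [0.5291, 0.247, 0.1284]
tool_rot: [0.081, 0.997, 0.0, 0.0]
ft_force: [1.4, -1.6, -1.2]
finger_gap: 0.0536
grasp_force: 64.3
```

Request:
move_arm(
  series=[0,0,0,0,0,0,3,0,0,0,5,0,0,0,5,0,0,0,5,0],
)

```text
clock: 21.58
ee_pos: [0.53, 0.2444, 0.0792]
tool_rot: [0.082, 0.997, 0.0, 0.001]
ft_force: [0.9, 0.7, -1.8]
finger_gap: 0.0534
grasp_force: 64.2
```

Run:
```python
from h import *
s,_=st(); im=snap('wrist','w11'); cv2.imwrite('pics/w11b.png',cv2.resize(im[100:320,110:400],(800,607))[:600]); print(s['joint_pos'],s['grasp_force'])
```

```text
t 21.57 p [0.53   0.2444 0.0792] yaw x 2.9782 zz [ 0.001  0.    -1.   ] gap 0.0534
[ 4.12321633e-01  4.65632930e-01  1.75255747e+00 -6.64533466e-05
  9.22129530e-01 -9.95039222e-01] 64.21923995018005
```

View pics/w11b.png

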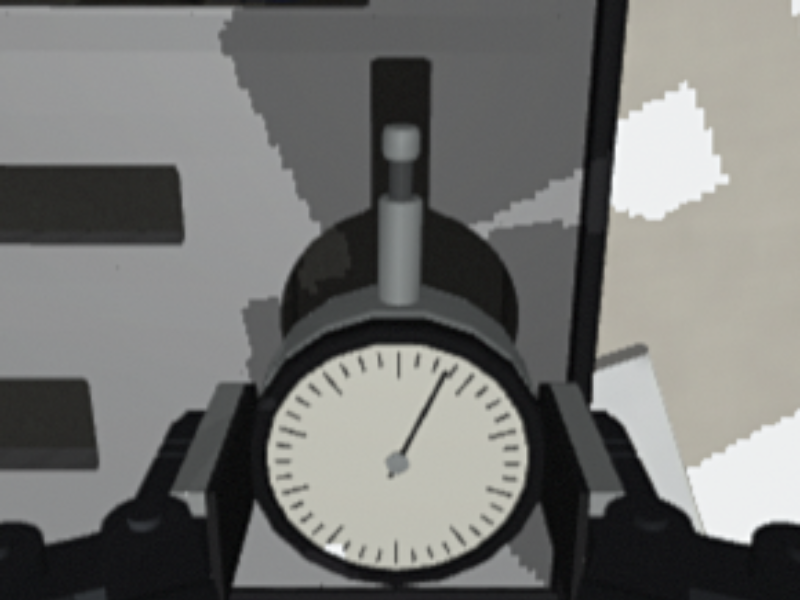

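The gauge is held square over its cutout: stem tip at crop (401,125), cutout stem end at (401,60), circle edges at 282 and 519, all centred on the same column. I compute the lengthwise residual.

Run:
```python
from h import *
d=load('w11'); k=800/290
R=lambda u,v,z: np.round(ray(d,110+u/k,100+v/k,z)*1000,1)
psi=-.163; ex=np.array([np.cos(psi),np.sin(psi),0])*1; ey=np.array([-ex[1],ex[0],0])
ce=R(401,60,.034); l,r=R(282,310,.034),R(519,310,.034)
print('cut stem end',ce,'-> centre',ce+63*ex,'sides',l,r,'circle c from sides',(l+r)/2)
for z in (.0785,.0815,.0855): print(z,'tip',R(401,127,z),'-> centre',R(401,127,z)+60*ex)
z=.0935; a=[R(258,455,z),R(541,455,z),R(400,318,z),R(400,580,z)]; print('dial rim',a,'c',np.mean(a,0))
c=-d['R'].T@d['t']; print(c)
s,_=st()
```

```text
cut stem end [468.8 256.3  34. ] -> centre [530.96492788 246.07641247  34.        ] sides [524.5 216.9  34. ] [534.3 275.5  34. ] circle c from sides [529.4 246.2  34. ]
0.0785 tip [475.7 254.9  78.5] -> centre [534.90469322 245.16324997  78.5       ]
0.0815 tip [475.1 254.9  81.5] -> centre [534.30469322 245.16324997  81.5       ]
0.0855 tip [474.4 255.   85.5] -> centre [533.60469322 245.26324997  85.5       ]
dial rim [array([528.2, 219.7,  93.5]), array([536.7, 270.7,  93.5]), array([505.5, 249.7,  93.5]), array([560.2, 240.8,  93.5])] c [532.65  245.225  93.5  ]
[0.4491775  0.25827692 0.22213206]
t 21.62 p [0.5302 0.2446 0.0795] yaw x 2.9784 zz [ 0.002  0.001 -1.   ] gap 0.0535
```

Request:
move_arm(
  series=[0.23,0.05,1,0,0.23,0.05,2.5,0,0.23,0.05,3.3,0,0.23,0.05,3.7,0,0.23,0.05,4.1,0,0.23,0.05,4.4,0,0.23,0.05,4.7,0,0.23,0.05,4.8,0,0.23,0.05,4.8,0],
)

```text
clock: 22.75
ee_pos: [0.528, 0.2457, 0.0327]
tool_rot: [0.081, 0.997, 0.0, 0.001]
ft_force: [-4.5, -2.3, 16.0]
finger_gap: 0.0533
grasp_force: 66.0
```

Run:
```python
from h import *
s,_=st(); print(s['ft_force'],s['ft_torque'])
```

```text
t 22.75 p [0.528  0.2457 0.0327] yaw x 2.9791 zz [ 0.002  0.    -1.   ] gap 0.0533
[-4.47181156 -2.3069562  16.01685845] [-0.70076904  0.62200998 -0.07749663]
```

Request:
move_arm(
  series=[0,0,0.2,0,0,0,0.3,0,0,0,0.3,0],
)

```text
clock: 23.12
ee_pos: [0.528, 0.2457, 0.0325]
tool_rot: [0.081, 0.997, 0.001, 0.001]
ft_force: [-9.1, -5.3, 33.8]
finger_gap: 0.0536
grasp_force: 67.8
```

Request:
move_arm(
  series=[0,0,-0.3,0,0,0,-0.3,0,0,0,-0.3,0,0,0,-3,0,0,0,-8,0,0,0,-13,0,0,0,-15,0,0,0,-15,0],
  claw=0.8,
)

```text
clock: 24.12
ee_pos: [0.5281, 0.246, 0.1783]
tool_rot: [0.081, 0.997, 0.001, 0.001]
ft_force: [0.1, 0.9, -1.4]
finger_gap: 0.0683
grasp_force: 0.0
```

Run:
```python
from h import *
st(); snap('wrist','w12'); to(.4816,-.2897,.18,1.637)
```

```text
t 24.12 p [0.5281 0.246  0.1783] yaw x 2.9789 zz [ 0.003  0.001 -1.   ] gap 0.0683
t 24.18 p [0.5272 0.2456 0.1767] yaw x 2.9789 zz [-0.  0. -1.] gap 0.0681
shift cm [ -4.17 -53.57  -0.32] twist -0.229 j6 end -1.22 rows 8.7
```

Request:
move_arm(
  series=[-0.4,-5.6,-0.3,-0.03,-0.8,-11.2,-0.3,-0.06,-1.3,-16.8,-0.3,-0.09,-1.7,-22.4,-0.3,-0.12,-2.2,-28,-0.3,-0.15,-2.6,-33.6,-0.3,-0.18,-3,-39.2,-0.3,-0.21,-3.5,-44.8,-0.3,-0.23,-3.9,-50,-0.3,-0.23,-4.2,-53.6,-0.3,-0.23],
)

```text
clock: 25.42
ee_pos: [0.4806, -0.2918, 0.1777]
tool_rot: [-0.033, 0.999, 0.001, -0.002]
ft_force: [0.1, -0.2, -0.8]
finger_gap: 0.0685
grasp_force: 0.0
```

Request:
move_arm(
  series=[0,0,0,0,0,0,3,0,0,0,3,0],
)

```text
clock: 25.8
ee_pos: [0.48, -0.2879, 0.147]
tool_rot: [-0.034, 0.999, 0.002, -0.003]
ft_force: [-0.6, 0.3, -0.7]
finger_gap: 0.0681
grasp_force: 0.0
```

Run:
```python
from h import *
im=snap('wrist','w13'); d=load('w13'); g=cv2.cvtColor(im,cv2.COLOR_BGR2GRAY)
p=proj(d,[.4816,-.2878,.02]); print(p); x,y=p.astype(int)
k=np.zeros_like(g); k[y-70:y+45,x-40:x+45]=(g<70)[y-70:y+45,x-40:x+45]
c=max(cv2.findContours(k,0,1)[0],key=cv2.contourArea)[:,0]
W=np.array([ray(d,u,v,.02)[:2] for u,v in c]).astype(np.float32)*1000; print(cv2.minAreaRect(W))
to(.4816,-.2897,.0125,1.637)
```

```text
[252.76344265 181.66707198]
((482.1084899902344, -291.464599609375), (64.31935119628906, 72.2328872680664), 84.22598266601562)
t 25.85 p [ 0.4811 -0.2886  0.1487] yaw x -3.0735 zz [-0.004  0.003 -1.   ] gap 0.0683
shift cm [-0.09 -0.15 13.62] twist 0.002 j6 end -2.2 rows 2.2
```

Run:
```python
from h import *
d=load('w13'); g=cv2.cvtColor(d['im'],cv2.COLOR_BGR2GRAY)
for v in (150,165,180,195,205): print(v,g[v,205:310:3])
for t in (35,45,55):
    k=np.zeros_like(g); k[110:228,205:310]=(g<t)[110:228,205:310]; k=cv2.morphologyEx(k,cv2.MORPH_OPEN,np.ones((5,5)))
    cs=cv2.findContours(k,0,1)[0]
    for c in cs:
        if cv2.contourArea(c)>200:
            W=np.array([ray(d,u,v,.02)[:2] for u,v in c[:,0]]).astype(np.float32)*1000; print(t,cv2.boundingRect(c),cv2.minAreaRect(W))
```

```text
150 [146 146 147 146 146 146 146 147 147 151   4  10  15  10  10  12   7   9
  10  11  11   9  55 126 146 147 147 146 147 146 146 147 146 147 146]
165 [146 146 146 145 146 146 147 146 147 152   8  90 122 118 118 122 113 123
 119  85  65  20  70 149 147 146 146 146 146 147 147 147 148 147 148]
180 [147 147 146 147 146 146 145 146 146 151   7  88 111 116 117 114 121 112
 122  86  49  19  95 143 148 109  96  97  98  98  98  98  99  99  99]
195 [146 147 147 147 146 146 147 148  97  99   6  12   9   8  10  12   9  10
   9  11  12   8  97  98  97  99  99  99  99 100  99  99 100  99  99]
205 [147 118 125 126 127 127 127  87  79  81   5  12  11  14  10   6  15  11
  10  12   9   4  98  97  98  97  99  99  99  99  99  99  99  99  98]
35 (234, 147, 37, 67) ((481.1724853515625, -288.1828308105469), (65.87075805664062, 34.410770416259766), 3.741307497024536)
45 (234, 147, 38, 67) ((481.17913818359375, -287.93878173828125), (66.4407958984375, 35.659297943115234), 2.651102304458618)
55 (234, 147, 38, 67) ((481.18853759765625, -287.9383544921875), (66.45958709716797, 35.6593017578125), 2.6511144638061523)
```

Request:
move_arm(
  series=[0,-0.15,5,0,0,-0.15,10,0,0,-0.15,12.5,0,0,-0.15,13.6,0,0,-0.15,13.6,0,0,-0.15,13.6,0],
  claw=0.65,
)

```text
clock: 26.6
ee_pos: [0.4831, -0.292, 0.0157]
tool_rot: [-0.034, 0.999, -0.001, 0.001]
ft_force: [0.8, -0.6, -0.2]
finger_gap: 0.0559
grasp_force: 0.0
```

Request:
move_arm(
  series=[0,0,0,0,0,0,0,0,0,0,0,0,0,0,0,0,0,0,0,0],
  claw=0,
)

```text
clock: 27.22
ee_pos: [0.4827, -0.2918, 0.0159]
tool_rot: [-0.034, 0.999, -0.0, 0.001]
ft_force: [-1.3, 2.0, 6.7]
finger_gap: 0.0331
grasp_force: 59.0
```

Run:
```python
from h import *
s,_=st(); print(s['ft_force'],s['grasp_force']); to(.471,.0793,.13,-.163)
```

```text
t 27.23 p [ 0.4827 -0.2918  0.0159] yaw x -3.0745 zz [ 0.002 -0.001 -1.   ] gap 0.0331
[-1.32984935  1.96805017  6.70365879] 58.980390429496765
t 27.23 p [ 0.4827 -0.2918  0.0159] yaw x -3.0745 zz [ 0.002 -0.001 -1.   ] gap 0.0331
shift cm [ -1.34  37.09 -11.44] twist 1.801 j6 end -0.4 rows 9.7
```

Request:
move_arm(
  series=[0,0,0,0,0,0,0,0,0,0.1,0.3,0,0,0.1,0.4,0,0,0.1,0.4,0,0,0.1,0.4,0],
  claw=0.55,
)

```text
clock: 27.98
ee_pos: [0.482, -0.2906, 0.0102]
tool_rot: [-0.034, 0.999, 0.0, -0.0]
ft_force: [-0.4, -0.1, -0.8]
finger_gap: 0.047
grasp_force: 0.0
```

Request:
move_arm(
  series=[0,0,0,0,0,0,0,0,0,0,0,0,0,0,0,0,0,0,0,0],
  claw=0,
)

```text
clock: 28.6
ee_pos: [0.4822, -0.2908, 0.0107]
tool_rot: [-0.034, 0.999, -0.0, 0.0]
ft_force: [-0.5, -1.2, 5.6]
finger_gap: 0.0341
grasp_force: 60.5
```

Run:
```python
from h import *
s,_=st(); print(s['ft_force'],s['grasp_force']); to(.471,.0793,.13,-.163)
```

```text
t 28.6 p [ 0.4822 -0.2908  0.0107] yaw x -3.0742 zz [ 0.001 -0.    -1.   ] gap 0.0341
[-0.51076677 -1.18833705  5.61072868] 60.546770095825195
t 28.6 p [ 0.4822 -0.2908  0.0107] yaw x -3.0742 zz [ 0.001 -0.    -1.   ] gap 0.0341
shift cm [ -1.38  36.99 -11.95] twist 1.801 j6 end -0.4 rows 9.7
```

Request:
move_arm(
  series=[0,0,-4,0,0,0,-9,0,-0.2,4,-12,0.18,-0.4,9,-12,0.36,-0.6,14,-12,0.54,-0.8,19,-12,0.72,-1,24,-12,0.9,-1.2,29,-12,1.08,-1.3,33,-12,1.26,-1.4,37,-12,1.44],
)

```text
clock: 29.85
ee_pos: [0.4702, 0.081, 0.1295]
tool_rot: [0.636, 0.772, -0.0, -0.001]
ft_force: [0.4, 0.2, -1.3]
finger_gap: 0.0342
grasp_force: 60.7
```

Request:
move_arm(
  series=[0,0,0,0.18,0,0,0,0.36,0,0,3,0.36,0,0,5,0.36,0,0,5,0.36,0,0,5,0.36],
)

```text
clock: 30.6
ee_pos: [0.4714, 0.0796, 0.0806]
tool_rot: [0.762, 0.648, 0.0, 0.0]
ft_force: [-0.2, -0.0, -1.4]
finger_gap: 0.034
grasp_force: 60.6
```

Run:
```python
from h import *
s,_=st(); im=snap('wrist','w14'); print(s['grasp_force'])
d=load('w14'); g=cv2.cvtColor(im,cv2.COLOR_BGR2GRAY)
s_,R=st(); zt=s_['ee_pos'][2]-.0107
p=proj(d,[*s_['ee_pos'][:2],zt+.02]); print('proj housing',p, 'cam',-d['R'].T@d['t'])
cv2.imwrite('pics/w14b.png',cv2.resize(im[60:340,100:420],(800,700))[:600])
```

```text
t 30.6 p [0.4714 0.0796 0.0806] yaw x 1.4089 zz [ 0.  0. -1.] gap 0.034
60.620023012161255
t 30.65 p [0.4716 0.0796 0.0809] yaw x 1.4089 zz [ 0.001  0.    -1.   ] gap 0.0337
proj housing [251.11336674 259.9002641 ] cam [0.48628273 0.16221906 0.22364774]
```

View pics/w14b.png

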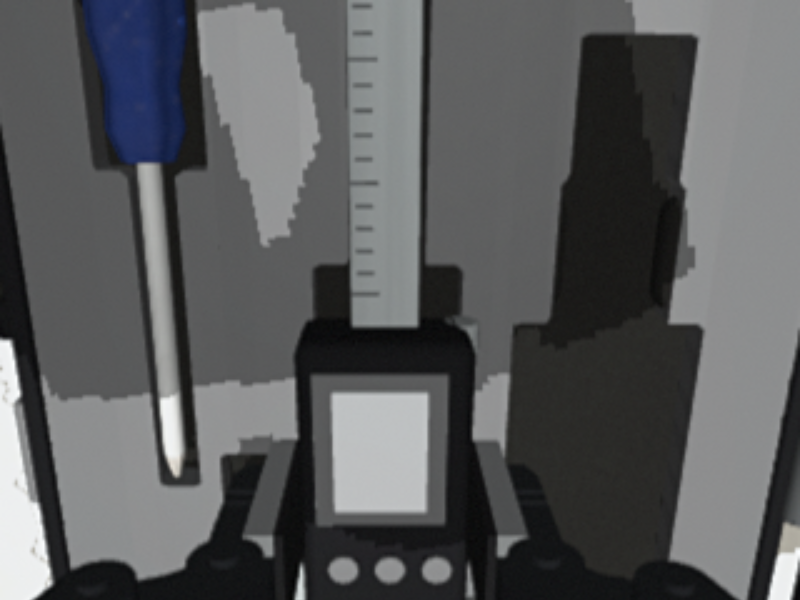

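The caliper is held over its cutout: cutout housing end at crop row 266, cols 314–461, and the beam at cols 350–419, nearly centred. The seated screwdriver is visible at left, blade inside its slot. I work out the residual numerically.

Run:
```python
from h import *
d=load('w14'); k=2.5; g=cv2.cvtColor(d['im'],cv2.COLOR_BGR2GRAY)
R=lambda u,v,z: np.round(ray(d,100+u/k,60+v/k,z)*1000,1)
psi=-.163; ex=np.array([np.cos(psi),np.sin(psi)]); ey=np.array([-ex[1],ex[0]])
P=lambda n,X: print(n,X[:2],'ex',round(X[:2]@ex,1),'ey',round(X[:2]@ey,1))
P('cutL',R(314,267,.034));P('cutR',R(461,267,.034))
zt=.0702
for z in (zt+.004,zt+.009): P('beamL',R(350,300,z));P('beamR',R(419,300,z))
P('houBotL',R(302,325,zt));P('houBotR',R(470,325,zt));P('houTopL',R(298,372,zt+.02));P('houTopR',R(475,372,zt+.02))
for c in (246,254,262): print(c,g[0:90:2,c])
print(g[100:110:2,225:285:2])
P('TCP',np.array([471.5,79.6]))
```

```text
cutL [460.4 117.3] ex 435.3 ey 190.5
cutR [498.8 111. ] ex 474.2 ey 190.5
beamL [472.  118.5] ex 446.5 ey 193.5
beamR [486.4 116.1] ex 461.1 ey 193.5
beamL [472.5 120. ] ex 446.8 ey 195.1
beamR [486.4 117.7] ex 460.9 ey 195.1
houBotL [460.2 113.4] ex 435.7 ey 186.6
houBotR [496.6 107.4] ex 472.6 ey 186.6
houTopL [461.  110.4] ex 437.0 ey 183.7
houTopR [495.  104.8] ex 471.4 ey 183.7
246 [ 98 144 146 147 146 145 148 149  99 127 147 147 146 148  87 135 147 146
 147 148  72 149 145 146 147 120 119 147 145 146 146  86 147 144 144 145
 112 128 144 144 144 134 115 145 143]
254 [ 97 145 148 148 148 147 147 149 148 149 149 148 148 149 147 148 148 148
 148 148 148 148 148 147 146 148 147 147 146 148 147 148 147 147 147 146
 145 146 146 146 145 145 146 145 145]
262 [ 98 144 148 147 148 148 148 149 148 149 148 148 147 147 148 147 147 148
 147 147 148 148 148 148 147 148 148 147 147 148 147 148 148 147 147 146
 147 147 148 147 147 147 147 146 147]
[[108  94  93  94  94  96  97 112 140 141 142 143 144 145 147 143 142 143
  144 148 149 148  35  52  98  97  97  96  97  98]
 [157  92  95  96  95  96  96 110 140 142 143 145 145 145 146 143 142 143
  145 149 149 147  32  53 100  97  97  97  96  97]
 [157  92  95  95  96  95  98 112 116  87  90  87 138 146 145 143 143 142
  144 148 148 146  29  54  99  97  97  98  97  97]
 [157  89  94  95  95  94  97 110 140 142 143 145 147 144 146 142 143 142
  145 147 148 146  29  67  98  97  96  97  97  97]
 [158 107  93  95  96  94  99 107 139 140 140 144 146 145 146 143 142 143
  143 148 148 144  29  66  99  97  98  96  97  97]]
TCP [471.5  79.6] ex 452.3 ey 155.1
```

Run:
```python
from h import *
d=load('w14'); g=cv2.cvtColor(d['im'],cv2.COLOR_BGR2GRAY)
psi=-.163; ey=np.array([-np.sin(psi),np.cos(psi)])
print(g[0:6,240:270:3])
for z in (.0742,.0792): print(z,ray(d,254,1,z)[:2]@ey*1000-118)
# cutout ends of pliers jaw cutout in w14 vs w1, check of ey consistency: (640,36) crop
print('pliers cut end',ray(d,100+640/2.5,60+37/2.5,.034)[:2]@ey*1000, 'expected', np.array([539.,106.5])@ey+55)
print('caliper seat w1 ey',np.array([473.4,79.3])@ey)
```

```text
[[ 97  97  98  98  98  99  98  97  99  98]
 [116 118 119 119 121 119 117 120 121 122]
 [140 140 144 144 148 143 140 142 146 148]
 [145 146 149 149 152 149 145 150 153 154]
 [144 145 146 147 151 147 144 147 151 152]
 [143 146 146 148 150 147 144 145 150 152]]
0.0742 157.57134524944735
0.0792 156.3472061260091
pliers cut end 247.13659344534955 expected 247.55680152228146
caliper seat w1 ey 155.07182723601827
```

Request:
move_arm(
  series=[-0.07,0.07,1,0,-0.07,0.07,2.5,0,-0.07,0.07,3.3,0,-0.07,0.07,3.7,0,-0.07,0.07,4.1,0,-0.07,0.07,4.4,0,-0.07,0.07,4.6,0,-0.07,0.07,4.7,0,-0.07,0.07,4.7,0],
)

```text
clock: 31.78
ee_pos: [0.472, 0.0788, 0.0338]
tool_rot: [0.762, 0.648, 0.0, 0.0]
ft_force: [-1.5, 0.8, 5.3]
finger_gap: 0.0342
grasp_force: 61.4
```

Run:
```python
from h import *
s,_=st(); print(s['ft_force'],s['ft_torque'])
```

```text
t 31.77 p [0.472  0.0788 0.0338] yaw x 1.4087 zz [ 0.001  0.    -1.   ] gap 0.0342
[-1.51316051  0.83655685  5.30562018] [ 0.11956011  0.25919968 -0.06158444]
```

Request:
move_arm(
  series=[0,0,0.2,0,0,0,0.3,0,0,0,0.3,0],
)

```text
clock: 32.15
ee_pos: [0.4721, 0.0789, 0.0336]
tool_rot: [0.762, 0.648, 0.001, 0.0]
ft_force: [-7.3, -1.0, 32.1]
finger_gap: 0.034
grasp_force: 64.4
```

Request:
move_arm(
  series=[0,0,-0.3,0,0,0,-0.3,0,0,0,-0.3,0,0,0,-0.3,0,0,0,-3,0,0,0,-8,0,0,0,-12,0,0,0,-14,0],
  claw=0.6,
)

```text
clock: 33.15
ee_pos: [0.4726, 0.0788, 0.1724]
tool_rot: [0.762, 0.648, 0.001, 0.001]
ft_force: [-0.5, 0.7, -0.4]
finger_gap: 0.0513
grasp_force: 0.0
```

Run:
```python
from h import *
st(); im=snap('wrist','w15'); to(.476,-.384,.18,np.radians(-97.5))
```

```text
t 33.15 p [0.4726 0.0788 0.1724] yaw x 1.409 zz [ 0.003  0.001 -1.   ] gap 0.0513
t 33.2 p [0.4736 0.079  0.1741] yaw x 1.4089 zz [ 0.007  0.001 -1.   ] gap 0.051
shift cm [-45.65   7.7   -0.64] twist 1.54 j6 end 1.84 rows 8.3
```

Request:
move_arm(
  series=[-5,0.8,-0.6,0.17,-10,1.6,-0.6,0.34,-15,2.5,-0.6,0.51,-20,3.3,-0.6,0.68,-25,4.2,-0.6,0.85,-30,5,-0.6,1.02,-35,5.9,-0.6,1.19,-40,6.7,-0.6,1.36,-44,7.4,-0.6,1.54,-45.6,7.7,-0.6,1.54],
  claw=0.6,
)

```text
clock: 34.45
ee_pos: [0.4736, -0.3855, 0.1747]
tool_rot: [0.998, -0.066, -0.001, -0.001]
ft_force: [0.6, -0.4, -0.6]
finger_gap: 0.0512
grasp_force: 0.0
```

Request:
move_arm(
  series=[0,0,0,0,0,0,0,0],
)

```text
clock: 34.7
ee_pos: [0.4741, -0.3822, 0.1759]
tool_rot: [0.998, -0.065, -0.0, -0.001]
ft_force: [0.6, 0.4, -1.1]
finger_gap: 0.0511
grasp_force: 0.0
```

Run:
```python
from h import *
s,_=st(); im=snap('wrist','w16'); d=load('w16'); g=cv2.cvtColor(im,cv2.COLOR_BGR2GRAY); print(s['joint_pos'])
for n,X in dict(head=(.478,-.385,.02),tip=(.53,-.39,.014),hend=(.374,-.367,.018)).items(): print(n,proj(d,X))
p=proj(d,(.46,-.38,.02)); x,y=p.astype(int)
for t in (60,80,100):
    k=(g<t).astype(np.uint8); n,lab,sta,cen=cv2.connectedComponentsWithStats(k)
    for i in range(1,n):
        if 300<sta[i][4]<20000 and abs(cen[i][0]-x)<90 and abs(cen[i][1]-y)<100: print(t,sta[i],cen[i])
```

```text
t 34.7 p [ 0.4741 -0.3822  0.1759] yaw x -0.1292 zz [-0.001  0.001 -1.   ] gap 0.0511
[-6.97793202e-01  4.11205783e-01  1.56755323e+00  6.98041234e-04
  1.16436125e+00  1.00187790e+00]
head [256.61381504 170.62369138]
tip [254.98531749 118.93928304]
hend [252.52870152 257.57150512]
60 [ 235  142   35  113 1382] [247.74602026 196.53111433]
60 [259 182  19  74 854] [268.33372365 221.73419204]
80 [ 234  119   44  137 3263] [255.84002452 191.40330984]
100 [ 234  118   44  138 3522] [255.81203861 190.46649631]
```

Run:
```python
from h import *
d=load('w16'); g=cv2.cvtColor(d['im'],cv2.COLOR_BGR2GRAY)
k=(g<90).astype(np.uint8); n,lab,sta,cen=cv2.connectedComponentsWithStats(k); i=lab[191,256] or lab[170,256]
for v in range(118,256,5):
    u=np.where(lab[v]==i)[0]
    if len(u): a,b=ray(d,u.min()-.5,v,.02)*1000,ray(d,u.max()+.5,v,.02)*1000; print(v,u.min(),u.max(),'mid',np.round((a+b)[:2]/2,1),'w',round(np.linalg.norm(a-b),1))
```

```text
118 249 249 mid [ 532.2 -384.3] w 1.0
123 247 266 mid [ 526.5 -391. ] w 19.8
128 247 266 mid [ 521.6 -390.4] w 19.9
133 247 266 mid [ 516.7 -389.8] w 20.1
138 246 267 mid [ 511.7 -389.2] w 22.2
143 246 267 mid [ 506.7 -388.5] w 22.3
148 246 267 mid [ 501.7 -387.9] w 22.4
153 244 269 mid [ 496.5 -387.2] w 26.7
158 243 269 mid [ 491.4 -386.1] w 27.8
163 243 269 mid [ 486.2 -385.4] w 28.0
168 243 269 mid [ 480.9 -384.7] w 28.1
173 243 269 mid [ 475.5 -384. ] w 28.3
178 243 269 mid [ 470.1 -383.3] w 28.5
183 242 270 mid [ 464.6 -382.6] w 30.8
188 240 271 mid [ 459.2 -381.4] w 34.1
193 238 273 mid [ 453.5 -380.7] w 38.6
198 235 276 mid [ 447.9 -380. ] w 45.3
203 235 276 mid [ 442.1 -379.2] w 45.6
208 235 276 mid [ 436.3 -378.5] w 45.9
213 234 277 mid [ 430.4 -377.7] w 48.3
218 235 277 mid [ 424.4 -377.5] w 47.5
223 235 276 mid [ 418.5 -376.2] w 46.7
228 235 275 mid [ 412.5 -374.9] w 45.8
233 236 275 mid [ 406.2 -374.6] w 45.0
238 236 274 mid [ 400.  -373.3] w 44.1
243 237 273 mid [ 393.7 -372.4] w 42.1
248 238 272 mid [ 387.3 -371.6] w 40.1
253 240 270 mid [ 380.9 -370.8] w 35.7
```

Run:
```python
from h import *
to(.481,-.3845,.0115,-1.707)
```

```text
t 34.75 p [ 0.4742 -0.3822  0.1762] yaw x -0.1289 zz [-0.     0.001 -1.   ] gap 0.0514
shift cm [ 0.72  0.16 16.47] twist 0.007 j6 end 1.01 rows 2.7
```

Request:
move_arm(
  series=[0.7,0.2,5,0,0.7,0.2,10,0,0.7,0.2,14,0,0.7,0.2,14.9,0,0.7,0.2,14.9,0,0.7,0.2,14.9,0],
)

```text
clock: 35.5
ee_pos: [0.4821, -0.3873, 0.0294]
tool_rot: [0.998, -0.065, 0.002, 0.001]
ft_force: [0.3, 0.3, -0.2]
finger_gap: 0.0516
grasp_force: 0.0
```

Run:
```python
from h import *
to(.481,-.3845,.0115,-1.707)
```

```text
t 35.5 p [ 0.4821 -0.3873  0.0294] yaw x -0.1305 zz [ 0.003 -0.002 -1.   ] gap 0.0516
shift cm [-0.15 -0.26  1.79] twist 0.006 j6 end 1.01 rows 0.3
```

Request:
move_arm(
  series=[-0.1,-0.2,1,0,-0.1,-0.2,1.8,0,-0.1,-0.2,1.8,0,-0.1,-0.2,1.8,0],
)

```text
clock: 36.0
ee_pos: [0.4801, -0.3846, 0.0092]
tool_rot: [0.998, -0.066, 0.0, -0.0]
ft_force: [0.0, 0.2, 0.2]
finger_gap: 0.0511
grasp_force: 0.0
```

Request:
move_arm(
  series=[0,0,0,0,0,0,0,0,0,0,0,0,0,0,0,0,0,0,0,0],
  claw=0,
)

```text
clock: 36.62
ee_pos: [0.4804, -0.3848, 0.0098]
tool_rot: [0.998, -0.065, 0.001, 0.0]
ft_force: [-0.9, -0.1, 4.9]
finger_gap: 0.0263
grasp_force: 60.6
```

Run:
```python
from h import *
s,_=st(); print(s['ft_force'],s['grasp_force']); to(.5375,.1065,.14,-.163)
```

```text
t 36.62 p [ 0.4804 -0.3848  0.0098] yaw x -0.131 zz [ 0.001 -0.001 -1.   ] gap 0.0263
[-0.85494703 -0.07220551  4.89962675] 60.59867262840271
t 36.62 p [ 0.4804 -0.3848  0.0098] yaw x -0.131 zz [ 0.001 -0.001 -1.   ] gap 0.0263
shift cm [ -0.75 -49.45 -13.05] twist -1.539 j6 end -0.53 rows 8.3
```

Request:
move_arm(
  series=[0,0,0,0,0,0,-0.1,0,0,0,-0.2,0,0,0,-0.2,0,0,0,-0.2,0],
  claw=0.42,
)

```text
clock: 37.25
ee_pos: [0.4801, -0.3845, 0.0112]
tool_rot: [0.998, -0.065, -0.0, -0.0]
ft_force: [-0.2, 0.3, -0.7]
finger_gap: 0.0359
grasp_force: 0.0
```

Request:
move_arm(
  series=[0,0,0,0,0,0,0,0,0,0,0,0,0,0,0,0,0,0,0,0],
  claw=0,
)

```text
clock: 37.88
ee_pos: [0.4802, -0.3846, 0.0116]
tool_rot: [0.998, -0.066, 0.0, 0.0]
ft_force: [-0.0, -0.3, 5.4]
finger_gap: 0.0261
grasp_force: 59.8
```

Request:
move_arm(
  series=[0,0,-5,0,0,0,-10,0,0,-5,-13,-0.18,-0.1,-11,-13,-0.36,-0.2,-17,-13,-0.54,-0.3,-23,-13,-0.72,-0.4,-29,-13,-0.9,-0.5,-35,-13,-1.08,-0.6,-40,-13,-1.26,-0.7,-45,-13,-1.44],
)

```text
clock: 39.12
ee_pos: [0.5314, 0.0643, 0.1405]
tool_rot: [0.791, 0.611, -0.001, -0.0]
ft_force: [0.2, -0.2, -1.8]
finger_gap: 0.026
grasp_force: 59.8
```

Run:
```python
from h import *
to(.5375,.1065,.08,-.163)
```

```text
t 39.12 p [0.5314 0.0643 0.1405] yaw x 1.3152 zz [-0.001 -0.    -1.   ] gap 0.026
shift cm [ 4.24 -0.47  6.04] twist -0.093 j6 end 0.26 rows 1.2
```

Request:
move_arm(
  series=[4.2,-0.5,0,-0.09,4.2,-0.5,3,-0.09,4.2,-0.5,6,-0.09,4.2,-0.5,6,-0.09,4.2,-0.5,6,-0.09],
)

```text
clock: 39.75
ee_pos: [0.5385, 0.1044, 0.0818]
tool_rot: [0.765, 0.644, 0.0, 0.0]
ft_force: [0.3, -0.1, -0.9]
finger_gap: 0.0259
grasp_force: 59.8
```

Run:
```python
from h import *
s,R=st(); im=snap('wrist','w17'); d=load('w17'); g=cv2.cvtColor(im,cv2.COLOR_BGR2GRAY); zt=s['ee_pos'][2]-.0116
psi=-.163; ex=np.array([np.cos(psi),np.sin(psi)]); ey=np.array([-ex[1],ex[0]])
x0,x1=200,310
for v in range(100,300,10): print(v,' '.join(map(str,g[v,x0:x1:3])))
for n,X in dict(tip=np.array(s['ee_pos'][:2])+.052*ey,head=np.array(s['ee_pos'][:2])).items(): print(n,proj(d,[*X,zt+.015]))
print('cutout jaw end exp',proj(d,[*(np.array([.539,.1065])+.055*ey),.034]))
```

```text
t 39.75 p [0.5385 0.1044 0.0818] yaw x 1.3987 zz [ 0.001  0.    -1.   ] gap 0.0259
100 202 203 204 204 205 206 205 209 146 129 130 130 130 131 130 132 131 131 132 132 133 132 130 131 132 125 126 126 126 125 126 127 128 126 126 125 127
110 203 202 202 204 205 205 204 206 209 126 130 131 130 130 130 130 130 131 132 131 131 131 130 131 132 127 124 126 125 124 124 127 126 126 127 125 125
120 202 203 204 203 204 205 204 205 213 129 129 129 129 130 131 130 129 130 130 130 132 131 130 130 132 126 125 125 125 124 125 126 126 126 127 126 126
130 203 203 203 204 203 205 207 126 126 127 128 130 130 130 131 130 131 131 132 132 131 131 132 132 131 127 126 125 126 124 126 127 126 126 127 126 125
140 201 201 204 203 203 205 127 128 127 128 56 37 40 41 42 39 38 41 40 39 39 38 40 38 73 127 125 124 125 124 125 127 126 126 125 125 125
150 201 201 202 203 205 143 126 126 127 127 65 39 39 39 40 39 38 40 38 37 38 39 37 36 70 126 124 124 124 124 123 125 126 125 124 125 125
160 202 205 125 126 125 125 127 126 125 125 77 40 40 48 44 40 39 39 37 40 41 44 42 41 89 124 124 124 125 124 124 126 125 125 126 126 12
[... 1145 characters left out ...]
 103 128 156 112 98 90 93 90 91 88 82 23 51 106 106 107 34 29 30 24 192
260 39 40 38 44 106 106 106 63 27 21 79 91 90 149 173 178 77 86 91 91 105 175 176 109 89 90 69 21 25 104 104 105 110 35 38 39 33
270 28 28 29 108 106 106 109 24 21 23 75 87 87 85 172 176 116 83 87 86 145 174 179 86 90 88 58 18 23 26 107 107 106 108 27 30 28
280 32 30 29 29 28 84 191 46 22 16 116 140 140 141 141 144 145 143 138 145 140 145 146 138 141 137 109 19 22 42 193 34 31 29 28 31 28
290 30 31 30 29 31 30 24 48 23 48 130 137 139 140 127 89 39 55 59 58 57 99 128 136 138 139 130 24 27 49 27 31 29 31 30 30 31
tip [249.34825574 159.19816101]
head [250.72959674 253.71769832]
cutout jaw end exp [250.42723525 133.36746299]
```

Run:
```python
from h import *
d=load('w17'); g=cv2.cvtColor(d['im'],cv2.COLOR_BGR2GRAY); zt=.0818-.0116
psi=-.163; ex=np.array([np.cos(psi),np.sin(psi)]); ey=np.array([-ex[1],ex[0]])
print(g[130:176,245]); print('row145',g[145,225:280]); print('row195',g[195,225:285]); print('row245',g[245,222:290]); print('col258 ring',g[236:286,254])
P=lambda n,u,v,z:print(n,np.round([ray(d,u,v,z)[:2]*1000@ex,ray(d,u,v,z)[:2]*1000@ey],1))
P('cut jaw mid',251.2,147,.034); P('cut end',251,134,.034); P('cut end',251,138,.034)
for z in (zt+.02,zt+.014): P('head',254.7,245,z); P('jaw',253,195,z); P('tip',251,164,z);P('tip',251,168,z); P('ring',254.5,262,z)
seat=np.array([539.,106.5]); print('seat',seat@ex,seat@ey,'TCP',np.array([538.5,104.4])@ex,np.array([538.5,104.4])@ey)
```

```text
[130 132 113  67  37  38  38  37  39  39  39  38  39  40  40  38  38  38
  38  37  39  40  41  40  39  39  39  38  38  38  40  47  54  55  55  56
  56  66  83  90  92  95  94  94  96  94]
row145 [126 126 129 128 102  62  40  39  40  41  38  38  36  37  39  40  40  38
  39  38  38  39  40  40  39  38  39  40  37  38  37  40  36  38  36  35
  37  38  38  37  39  40  39  35  39  37  40  73 124 129 126 125 125 124
 123]
row195 [123 125 127  71  36  31  29  46  78  86  88  91  91  91  93  94  95  95
  95  93  93  93  91  92  90  88  84  77  43  54  77  83  89  92  92  91
  93  95  95  95  95  95  93  93  91  93  92  89  81  73 119 125 123 122
 123 123 122 122 123 124]
row245 [107 110  61  27  23  21  36  77  86  88  91  90  89  91  93  92  92  90
  90  91  92  91  91  92  94  92  93  92  93  91  90  90  90  90  93  93
  91  93  90  90  92  91  94  93  93  94  90  89  91  92  93  90  91  90
  87  85  80  45  24  23  20  41 103 110 108 106 107 106]
col258 ring [ 89  90  91  90  90  90  91  90  91  90  90  89  84 106 156 176 174 172
 171 174 174 129  74  87  91  90  90  90  88  90  89  89  89  90  87  86
 110 151 171 169 170 192 177 139 138 139 140 139 139 139]
cut jaw mid [515.  238.8]
cut end [514.9 247.2]
cut end [514.9 244.6]
head [516.6 198.5]
jaw [516.  225.8]
tip [515.2 241.2]
tip [515.2 239.3]
ring [516.4 188.4]
head [516.6 195.1]
jaw [516.  223.7]
tip [515.2 239.8]
tip [515.2 237.7]
ring [516.4 184.6]
seat 514.5727627726799 192.55680152228146 TCP 514.4201765800933 190.40349767613438
```

Request:
move_arm(
  series=[0.3,-0.15,1,0,0.3,-0.15,2,0,0.3,-0.15,2.8,0,0.3,-0.15,2.8,0,0.3,-0.15,2.8,0],
)

```text
clock: 40.42
ee_pos: [0.5372, 0.1076, 0.0534]
tool_rot: [0.765, 0.644, 0.0, 0.0]
ft_force: [0.7, 0.3, -2.5]
finger_gap: 0.026
grasp_force: 59.9
```

Run:
```python
from h import *
s,R=st(); im=snap('wrist','w18'); d=load('w18'); g=cv2.cvtColor(im,cv2.COLOR_BGR2GRAY); zt=s['ee_pos'][2]-.0116
psi=-.163; ex=np.array([np.cos(psi),np.sin(psi)]); ey=np.array([-ex[1],ex[0]])
T=np.array(s['ee_pos'][:2])*1000; print('TCP',T@ex,T@ey,'zt',zt,'seat 514.6 192.6; jaw cut end 247.6')
v0=int(proj(d,[*(T/1000+.057*ey),.034])[1]); print(v0); 
print('col245 from',v0-15,g[v0-15:v0+50,245])
vr=v0+55
for v in (v0+8,v0+55,v0+70): print('row',v,g[v,215:295])
cv2.imwrite('pics/w18.png',im)
for n,y,z in [('tiptop',52,.016),('tiptop',52,.02),('tipbot',52,0.002)]: print(n,proj(d,[*((T+y*ey)/1000),zt+z]))
```

```text
t 40.42 p [0.5372 0.1076 0.0534] yaw x 1.3989 zz [ 0.  0. -1.] gap 0.026
TCP 512.659939160058 193.37406816351427 zt 0.04176506776758202 seat 514.6 192.6; jaw cut end 247.6
140
col245 from 125 [139 138 139 138 139 140 139 139 137 138 139 138 139 138 137 139 138 137
 139 142 105  44  39  43  42  43  42  43  44  44  45  42  43  42  41  43
  53  57  59  59  61  60  71  90  97 100 100 102 102 102 101 102 102 102
 102 101 102 102 102 103 101 100 101 101 100]
row 148 [137 137 139 138 138 138 135 136 136 136 136 138 138 108  69  46  40  41
  41  44  42  41  43  40  42  41  41  42  44  43  43  41  43  42  42  42
  41  41  41  44  43  43  42  41  41  41  42  42  42  41  42  40  41  42
  40  39  42  42  41  42  40  38  42  60 113 134 135 133 133 132 133 133
 134 133 133 133 133 133 134 133]
row 195 [134 134 133 132 134 134 134 135 134 132 133 133 132 134 134  82  51  51
  84  91  96 100  97  99 100 101 104 103 103 100  99 100 100  99 101  96
  93  82  49  58  83  91  96  99 100 100 101 102 103 104 102 101 100  99
  98  99 100  96  92  80  49  43  58 112 132 134 132 132 132 132 131 132
 131 131 132 132 132 132 132 132]
row 210 [133 132 134 133 134 134 133 133 134 130 133 134  88  42  31  29  32  74
  88  94  98  99  97  99 102 104 102 101 101  99  99  96  98  99  96  92
  87  53  39  40  60  84  91  97  99  98  99 100 102 102 102 101 101 100
  98  98  99  97  94  95  61  31  26  30  29  48 111 132 131 131 132 131
 131 131 130 130 131 131 131 130]
tiptop [249.38029368 159.67483833]
tiptop [249.27409998 161.61458308]
tipbot [249.7110632  153.63296935]
```

Request:
move_arm(
  series=[0.25,0,0.3,0,0.25,0,0.8,0,0.25,0,1.1,0,0.25,0,1.4,0,0.25,0,1.7,0,0.25,0,1.9,0,0.25,0,1.9,0],
)

```text
clock: 41.35
ee_pos: [0.5378, 0.1096, 0.0347]
tool_rot: [0.765, 0.644, 0.0, 0.0]
ft_force: [-0.5, -2.4, 4.8]
finger_gap: 0.026
grasp_force: 60.5
```

Run:
```python
from h import *
s,_=st(); print(s['ft_force'],s['ft_torque'])
```

```text
t 41.35 p [0.5378 0.1096 0.0347] yaw x 1.3992 zz [ 0.001 -0.001 -1.   ] gap 0.026
[-0.50813993 -2.37128204  4.76013891] [-5.14151066e-01  9.76436152e-05  1.19026050e-02]
```

Request:
move_arm(
  series=[0,0,0.2,0,0,0,0.3,0,0,0,0.3,0],
)

```text
clock: 41.72
ee_pos: [0.5379, 0.1096, 0.0345]
tool_rot: [0.765, 0.644, 0.001, 0.001]
ft_force: [-6.4, -4.3, 24.5]
finger_gap: 0.0262
grasp_force: 62.8
```

Request:
move_arm(
  series=[0,0,-0.3,0,0,0,-0.3,0,0,0,-0.3,0,0,0,-0.3,0,-1,-0.5,-5,0,-1,-2,-10,0,-1,-4,-16,0,0,-6,-21,0,3,-8,-24,0,6,-8,-25,0],
  claw=0.5,
)

```text
clock: 42.98
ee_pos: [0.4686, 0.1839, 0.284]
tool_rot: [0.765, 0.644, 0.002, 0.001]
ft_force: [1.3, -0.6, 0.2]
finger_gap: 0.0427
grasp_force: 0.0
```

Run:
```python
from h import *
s,_=st(); im=snap('wrist','w19'); d=load('w19')
g=cv2.cvtColor(im,cv2.COLOR_BGR2GRAY); hsv=cv2.cvtColor(im,cv2.COLOR_BGR2HSV)
psi=-.163; ex=np.array([np.cos(psi),np.sin(psi)]); ey=np.array([-ex[1],ex[0]])
def at(n,seat,off,z): 
    X=np.array(seat)/1000+ (off[0]*ex+off[1]*ey)/1000; print(n,np.round(proj(d,[*X,z]),1))
at('s',(425.9,156.9),(0,45),.04); at('c',(473.4,79.3),(0,0),.043); at('p',(539,106.5),(0,0),.043); at('ptip',(539,106.5),(0,52),.037); at('g',(531.5,245.5),(0,0),.047)
# lid edge & caliper white screen, gauge dial
w=((hsv[...,2]>150)&(hsv[...,1]<60)).astype(np.uint8)
c=cv2.HoughCircles(cv2.medianBlur(g,3),cv2.HOUGH_GRADIENT,1,60,param1=100,param2=18,minRadius=15,maxRadius=35); print(c)
if c is not None:
    for u,v,r in c[0][:3]: print(np.round(ray(d,u,v,.047)*1000,1))
blue=((hsv[...,0]>100)&(hsv[...,0]<130)&(hsv[...,1]>120)).astype(np.uint8)
for c in cv2.findContours(blue,0,1)[0]:
    if cv2.contourArea(c)>300: print('blue',cv2.minAreaRect(np.array([ray(d,u,v,.038)[:2] for u,v in c[:,0]]).astype(np.float32)*1000))
```

```text
t 42.98 p [0.4686 0.1839 0.284 ] yaw x 1.399 zz [ 0.004  0.002 -1.   ] gap 0.0427
s [222.9 147.9]
c [267.6 226.7]
p [311.  201.8]
ptip [312.2 164.4]
g [293.2 100.2]
[[[293.5  99.5  19.6]
  [250.5 222.5  26.6]
  [106.5  28.5  26.6]
  [ 27.5 226.5  22.1]]]
[532.  246.3  47. ]
[450.8  91.9  47. ]
[331.1 360.2  47. ]
blue ((433.77032470703125, 200.63565063476562), (100.13807678222656, 24.808473587036133), 80.50880432128906)
```

Run:
```python
from h import *
T=load('top0'); S=load('scene0'); s=800/512
def tri(a,b):
    A=[];B=[]
    for d,(u,v) in ((T,a),(S,b)):
        fx,fy,cx,cy=d['K']; P=np.hstack([d['R'],d['t'].reshape(3,1)])
        A+= [(u-cx)/fx*P[2]-P[0],(v-cy)/fy*P[2]-P[1]]
    A=np.array(A); X,r,_,_=np.linalg.lstsq(A[:,:3],-A[:,3],rcond=None); return np.round(X,3),np.round(proj(T,X)-a,1),np.round(proj(S,X)-b,1)
for n,a,b in [('mon BR',(405/s,130/s),(316,139)),('mon BL',(170/s,305/s),(133,153)),
  ('lid TL',(277/s,236/s),(207,130)),('lid TR',(421/s,256/s),(279,158)),
  ('stand post top',(534/s,235/s),(361,196)),('lamp bar mid',(452/s,275/s),(308,206))]: print(n,tri(a,b))
d=load('w19'); g=cv2.cvtColor(d['im'],cv2.COLOR_BGR2GRAY)
print(g[205:250:3,245:295:3])
# enlarged lamp/stand crop of w2 and scene kept
psi=-.163; ex=np.array([np.cos(psi),np.sin(psi)]); ey=np.array([-ex[1],ex[0]]); h=np.array([.492,.146])+.113*ex; print('hinge',h)
for y in (-.155,.155): 
    E=h+y*ey+.0505*ex; print('edge corner exp',E,.254)
```

```text
mon BR (array([ 0.993, -0.016,  0.138]), array([ 2.2, -1.2]), array([-2.4,  0.4]))
mon BL (array([0.558, 0.527, 0.124]), array([-0.3,  0.3]), array([ 0.5, -0. ]))
lid TL (array([0.683, 0.268, 0.24 ]), array([-0.5,  0.4]), array([ 0.6, -0.1]))
lid TR (array([ 0.636, -0.035,  0.255]), array([-0.3,  0.2]), array([ 0.4, -0.1]))
stand post top (array([ 0.71 , -0.291,  0.167]), array([-1.7,  0.9]), array([ 2.1, -0.5]))
lamp bar mid (array([ 0.645, -0.13 ,  0.096]), array([ 3.4, -2. ]), array([-4.4,  0.6]))
[[152 153 154  79  22  23  21  22  25  25  24  24  66 152 153 152 152]
 [153 153 153  74  38  47  47  48  45  47  45  40  53 153 152 152 151]
 [152 152 153  78  49 162 168 168 163 167 156  40  73 151 151 152 117]
 [151 152 152  72  49 167 217 215 217 207 151  37  65 153 152 155  40]
 [151 151 152  75  47 165 203 215 215 214 155  36  64 151 151 156  34]
 [151 152 152  74  53 145 217 205 203 218 156  37  93 151 152 156  16]
 [151 151 152  75  54 166 207 212 217 209 146  35  94 151 151 156  18]
 [151 150 150  76  58 164 197 215 216 215 151  35  90 151 151 156  24]
 [151 151 150  71  56 158 188 189 178 180 153  35 112 151 150 132  24]
 [150 149 151  94  35  47  40  40  38  39  41  35 120 149 151 131  27]
 [152 152 153  75  38  39  37  35  41  36  46  33 122 147 148 120  31]
 [ 93  96  98 107  32 149 143  78 157  38 159  59 146 150 148 110  34]
 [221 221 221 229  31  35  35  33  35  34  39  30 147 148 149 100  32]
 [216 217 217 200  32  37  30  29  28  30  30  29 122 122 150  92  25]
 [215 214 215 220  37  41 220 219 202 216 217 195 227 110 148  89  23]]
hinge [0.60350217 0.12766245]
edge corner exp [ 0.62817952 -0.0334781 ] 0.254
edge corner exp [0.67848606 0.27241281] 0.254
```

Run:
```python
from h import *
psi=-.163; ex=np.array([np.cos(psi),np.sin(psi)]); ey=np.array([-ex[1],ex[0]])
h=np.array([.6035,.1277])-.04*ey
p=h+.0875*ex; print(p); to(p[0],p[1],.33,-.163); to(p[0],p[1],.226,-.163)
X0,Z0=.0875,.19
for th in (1.57,1.43,1.3,1.17,1.04,.91,.78,.65,.52,.39,.26,.15,.06,0,-.03):
    X=-.19*np.cos(th)+.022*np.sin(th)+.015; Z=.19*np.sin(th)+.022*np.cos(th)
    print(th,'ty',round((X-X0)*100,1),'tz',round((Z0-Z)*100,1))
```

```text
[0.68334901 0.07403078]
t 43.02 p [0.4701 0.1873 0.284 ] yaw x 1.4007 zz [ 0.005  0.005 -1.   ] gap 0.0426
shift cm [-7.52 22.95 -4.54] twist -0.007 j6 end 0.52 rows 4.0
t 43.02 p [0.4701 0.1873 0.284 ] yaw x 1.4007 zz [ 0.005  0.005 -1.   ] gap 0.0426
shift cm [-7.59 22.91  5.86] twist -0.007 j6 end 0.52 rows 4.0
1.57 ty -5.1 tz -0.0
1.43 ty -7.7 tz -0.1
1.3 ty -10.2 tz 0.1
1.17 ty -12.6 tz 0.6
1.04 ty -15.0 tz 1.5
0.91 ty -17.2 tz 2.6
0.78 ty -19.2 tz 4.1
0.65 ty -21.0 tz 5.8
0.52 ty -22.6 tz 7.7
0.39 ty -24.0 tz 9.7
0.26 ty -25.0 tz 12.0
0.15 ty -25.7 tz 14.0
0.06 ty -26.1 tz 15.7
0 ty -26.2 tz 16.8
-0.03 ty -26.3 tz 17.4
```

Request:
move_arm(
  series=[0,0,-4.5,0,-2,5,-4.8,0,-4,11,-4.8,0,-6,17,-4.8,0,-7.6,23,-4.8,0,-7.6,23,-4.8,0,-7.6,23,0,0,-7.6,23,4,0,-7.6,23,5.8,0,-7.6,23,5.8,0],
  claw=0,
)

```text
clock: 44.28
ee_pos: [0.6808, 0.0689, 0.2214]
tool_rot: [0.765, 0.644, -0.002, -0.001]
ft_force: [0.1, 1.5, 0.0]
finger_gap: -0.0001
grasp_force: 0.0
```

Run:
```python
from h import *
s,_=st(); print(s['ft_force'],s['joint_pos'])
psi=-.163; ex=np.array([np.cos(psi),np.sin(psi)]); print('X',(np.array(s['ee_pos'][:2])-[.6035,.1277])@ex)
```

```text
t 44.27 p [0.6808 0.0689 0.2214] yaw x 1.3994 zz [-0.005 -0.    -1.   ] gap -0.0001
[0.05618576 1.45719647 0.03023694] [8.39831830e-02 5.02921598e-01 1.29660256e+00 2.60383949e-04
 1.34665845e+00 2.55273436e-01]
X 0.0858334898619003
```

Request:
move_arm(
  series=[0,-2.5,0,0,0,-5,-0.2,0,0,-7.6,-0.3,0,0,-10.1,-0.2,0,0,-12.5,0.3,0,0,-14.9,1.2,0,0,-17.1,2.3,0,0,-19.1,3.8,0,0,-20.9,5.5,0,0,-20.9,5.5,0],
)

```text
clock: 45.52
ee_pos: [0.4754, 0.1046, 0.1689]
tool_rot: [0.765, 0.644, -0.0, -0.0]
ft_force: [0.2, -0.4, -0.2]
finger_gap: -0.0003
grasp_force: 0.0
```

Run:
```python
from h import *
s,_=st(); print(s['ft_force'],s['ft_torque'])
psi=-.163; ex=np.array([np.cos(psi),np.sin(psi)]); print('X',(np.array(s['ee_pos'][:2])-[.6035,.1277])@ex)
snap('scene','scene1'); im=cv2.imread('pics/scene1.png');
```

```text
t 45.52 p [0.4754 0.1046 0.1689] yaw x 1.3999 zz [-0.  0. -1.] gap -0.0003
[ 0.19425884 -0.37941416 -0.21356317] [0.01996684 0.00127582 0.02052331]
X -0.12269300675466432
```

Run:
```python
from h import *
A=load('scene0')['im'].astype(int); S=load('scene1'); B=S['im'].astype(int)
psi=-.163; ex=np.array([np.cos(psi),np.sin(psi)]); ey=np.array([-ex[1],ex[0]]); h=np.array([.6035,.1277])
def pt(th,y,rho,n): return [*(h+y*ey+(-rho*np.cos(th)+n*np.sin(th))*ex), .036+rho*np.sin(th)+n*np.cos(th)]
for y in (-.12,.12):
  for rho in (.1,.19):
    u,v=proj(S,pt(1.7,y,rho,.006)).astype(int); print('open-lid spot',(u,v),A[v,u],B[v,u])
for y in (-.12,.12):
  u,v=proj(S,pt(0,y,.1,-.002)).astype(int); print('insert spot',(u,v),A[v,u],B[v,u])
D=(np.abs(A-B).sum(2)>60)&(B.max(2)<70); 
for v in range(100,260,8): 
    u=np.where(D[v,120:320])[0]; print(v,(u.min()+120,u.max()+120,len(u)) if len(u) else None, end=' ')
for th in (.3,.5,.65,.8,1.0): print(th,np.round([*proj(S,pt(th,-.155,.223,.022)),*proj(S,pt(th,.155,.223,.022))]))
```

```text
open-lid spot (np.int64(260), np.int64(190)) [80 74 75] [194 206 204]
open-lid spot (np.int64(264), np.int64(166)) [71 66 67] [199 207 204]
open-lid spot (np.int64(208), np.int64(162)) [79 74 75] [50 48 46]
open-lid spot (np.int64(209), np.int64(139)) [66 61 60] [73 80 74]
insert spot (np.int64(236), np.int64(232)) [48 49 49] [57 58 57]
insert spot (np.int64(185), np.int64(200)) [45 46 46] [103 106 108]
100 (np.int64(164), np.int64(231), 60) 108 (np.int64(204), np.int64(228), 16) 116 (np.int64(196), np.int64(220), 11) 124 (np.int64(197), np.int64(220), 4) 132 (np.int64(197), np.int64(221), 6) 140 (np.int64(198), np.int64(221), 10) 148 (np.int64(197), np.int64(222), 12) 156 (np.int64(199), np.int64(222), 20) 164 (np.int64(201), np.int64(226), 20) 172 (np.int64(165), np.int64(223), 24) 180 (np.int64(175), np.int64(247), 60) 188 (np.int64(182), np.int64(218), 31) 196 (np.int64(183), np.int64(232), 34) 204 (np.int64(170), np.int64(246), 31) 212 (np.int64(194), np.int64(260), 22) 220 (np.int64(173), np.int64(262), 14) 228 (np.int64(176), np.int64(236), 13) 236 (np.int64(187), np.int64(218), 3) 244 None 252 None 0.3 [220. 236. 151. 191.]
0.5 [225. 222. 155. 178.]
0.65 [230. 211. 159. 169.]
0.8 [236. 201. 164. 160.]
1.0 [245. 188. 172. 148.]
```

Request:
move_arm(
  series=[0,-0.8,1,0,0,-1.6,2,0,0,-2.3,3,0,0,-3,4,0,0,-3.5,5,0,0,-4,6.2,0,0,-4.4,7.2,0,0,-4.7,8.2,0,0,-4.9,9,0,0,-4.9,9,0],
)

```text
clock: 46.82
ee_pos: [0.4278, 0.1127, 0.0776]
tool_rot: [0.765, 0.644, -0.001, -0.0]
ft_force: [-0.2, -0.7, 0.7]
finger_gap: 0.0005
grasp_force: 0.0
```

Run:
```python
from h import *
s,_=st(); print(s['ft_force'],s['ft_torque'])
```

```text
t 46.83 p [0.4278 0.1127 0.0776] yaw x 1.399 zz [-0.001 -0.    -1.   ] gap 0.0005
[-0.21165863 -0.73498833  0.65477684] [-0.02116179  0.00861708  0.03313957]
```

Request:
move_arm(
  series=[0,-0.1,0.5,0,0,-0.2,1,0,0,-0.3,1.4,0,0,-0.3,1.8,0,0,-0.3,2.1,0,0,-0.3,2.3,0,0,-0.3,2.4,0,0,-0.3,2.4,0],
)

```text
clock: 47.82
ee_pos: [0.4253, 0.1133, 0.0577]
tool_rot: [0.765, 0.644, 0.0, 0.0]
ft_force: [-9.1, -2.8, 36.3]
finger_gap: 0.0002
grasp_force: 18.3
```

Run:
```python
from h import *
s,_=st(); print(s['ft_force'],s['ft_torque'])
```

```text
t 47.83 p [0.4253 0.1133 0.0577] yaw x 1.399 zz [ 0.001  0.    -1.   ] gap 0.0002
[-9.07016118 -2.80501261 36.27843952] [-0.43700506  1.6743448  -0.00229146]
```

Run:
```python
from h import *
to(.60,-.25,.33,-.1)
```

```text
t 47.83 p [0.4253 0.1133 0.0577] yaw x 1.399 zz [ 0.001  0.    -1.   ] gap 0.0002
shift cm [-32.8   23.44 -27.22] twist -0.072 j6 end 0.33 rows 7.8
```

Request:
move_arm(
  series=[0,0,-4,0,0,0,-10,0,-3,2,-15,0,-7,5,-19,0,-11,8,-23,-0.02,-15,11,-27,-0.04,-20,14.3,-27,-0.06,-25,17.8,-27,-0.07,-29,20.7,-27,-0.07,-32.8,23.4,-27,-0.07],
  claw=0.5,
)

```text
clock: 49.08
ee_pos: [0.6004, -0.2518, 0.3237]
tool_rot: [0.742, 0.67, -0.0, -0.0]
ft_force: [0.4, -0.3, 0.3]
finger_gap: 0.0428
grasp_force: 0.0
```

Request:
move_arm(
  series=[0,0,0,0,0,0,0,0,0,0,0,0],
)

```text
clock: 49.45
ee_pos: [0.5995, -0.2487, 0.3247]
tool_rot: [0.742, 0.671, 0.0, -0.0]
ft_force: [0.4, 0.2, -0.3]
finger_gap: 0.0426
grasp_force: 0.0
```

Run:
```python
from h import *
s,_=st(); im=snap('wrist','w20'); d=load('w20'); g=cv2.cvtColor(im,cv2.COLOR_BGR2GRAY)
snap('top','top2')
for n,X in dict(lamp=(.66,-.135,.045),bar=(.65,-.135,.116),foot=(.706,-.292,0),posttop=(.71,-.291,.186),tip=(.61,-.28,.198)).items(): print(n,proj(d,X).round())
q=cv2.resize(g,(128,96),interpolation=cv2.INTER_AREA)
ch=' .:-=+*#%@'
for r in q[0:84]: print(''.join(ch[9-min(9,int(v)//24)] for v in r))
```

```text
t 49.45 p [ 0.5995 -0.2487  0.3247] yaw x 1.4701 zz [ 0.  0. -1.] gap 0.0426
lamp [289.  61.]
bar [287.  56.]
foot [320. 165.]
posttop [363. 207.]
tip [266. 211.]
%%%#****++++++++++++++++++++++++++++++++++++++++++----=++++++++++++++++++=*#--------=####=----------=@%%@#%%%#%%+=+@@@@@@#*#%#%%
%%%%**+=+*+++++++*+++++++++++++++++++++++++++++++=-------=+++++++++++++++*%#+=-------*####+-----==---+%%@@=*%@%*--*%@@@@+=#%@@%%
%%%%+=--==++++++++*++++++++++++++++++++++++++++++=---------==++++++++++++##%%+==-----=######*+*=-----=%%@#=*%@%=--#%++%%*+@@@@%%
%%%%*------==++++++++++++++++++++++++++++++++++++=-----------==+++++++++*%#@@+++=-----=######*=-------%%@@@@@@#---#%+-*%@@@@@%%%
%%%%%-------====+++++++++++++++++++++++++++++++++---------------=++++**#@@@@@@%+++=-----+**+=---------*@%@%%%%%+--*@*---+@@%@%%%
%%%%%=--------=--=+++++++++++++++++++++++++++++++------------------+%@@@@@@@@@@*+++-------------------=@%@@@%%%%*=*@*==+%@@@@%%%
%%%%%*-------------==+++++++++++++++++++++++++++=------------------*@@@@@@@@@@@*++=--------------------%@@@@@*+%@%%@%%@@@@@@@%%%
%%%%%%---------=------==++++++++++
[... 9198 characters left out ...]
##%@@@@@@@@@@@@@@@@@@@@@@@@@@@@@%######################
%%%%%%@@@@@@%%%%%%%%@@@@@@@@@@@@@@@@@@@@@@@@@@@@@@@%########################@@@@@@@@@@@@@@@@@@@@@@@@@@@@@@%#####################
%%%%%%@@@@@@@%%%%%%@@@@@@@@@@@@@@@@@@@@@@@@@@@@@@@%#########################%@@@@@@@@@@@@@@@@@@@@@@@@@@@@@@@####################
%%%%%%%@@@@%@@%%%%@@@@@@@@@@@@@@@@%%%%%@@@@@@@@@@@%#########################%@@@@@@@@@@@@@@@@@@@@@@@@@@@@@@@@###################
%%%%%%%%@@@@@%%%%@@@@@@@@@@@@@@@@@%%%%%%@@@@@@@@@@@#########################%@@@@@@@@@@@@@@@@@@@@@@@@@@@@@@@@@##################
%%%%%%%%@@@@%@@@@@@@@@@@@@@@@@@@%%%%%%%%@@@@@@@@@@@#########################@@@@@@@@@@@@@@@@@@@@@@@@@@@@@@@@@@@%################
```

Run:
```python
from h import *
d=load('w20'); g=cv2.cvtColor(d['im'],cv2.COLOR_BGR2GRAY)
for v in range(0,116,5): print(v,' '.join(f'{x:3d}' for x in g[v,256:328:2]))
print('tip'); 
for v in range(174,202,2): print(v,' '.join(f'{x:3d}' for x in g[v,256:300:2]))
for n,u,v,z in [('tip',269,183,.198),('posttop?',362,205,.186),('foot',322,162,0.003)]: print(n,ray(d,u,v,z).round(4))
```

```text
0 100  98 100 101 100 101 100 101 100 100  99 100 100 101 100 100 100 127 148 151 155  77  59  63 147 150 149 149 149 149 148 149 149 148 148 149
5 100  99 100 100  99 101 101 101 100 101 100 100 100 101 101 102 102  99 101 105  38  28  50  65  73 129 151 149 149 149 149 148 148 148 150 149
10 100 100 101 101 101 100 101 100 100 101 100 101 101 100 100 100 101 102  97  30  25  71  50   9   6  21 101 100 100 101 126 148 149 148 149 150
15 125  96  99 100 101 100 100 102 100 101 100 100 101 102 103  95  37  41  30  29  45  42  18  12   6   6  81  91  90 103 103 101 100  98 145 151
20 150 150 150 149 147 153 112 106  93  49   8   8   6   4   5   7   9  11   9   6   9   8   4  15  15  12   6  14  14   3  54 103 101 101 100  99
25 150 150 150 149 151 150 132  95  14   5  15  16  15  12  12  15  17  14  13  15  13  13   7  11  10  11  11  11  16   8  37 106 103 102 102 101
30 150 150 149 150 149 152 104  67  27   7  15  13  16  14  13  13  13  16  11  36  35  15   5   9  11   9  13  12  13  10   3   9  97 100 101  98
35 150 151 150 150 152 112  91  61  35   3  12  15  16  13  14  16  16  2
[... 3117 characters left out ...]
 155 141 138 131 119 107 111 119 125 130 135 133 131
190 153 151 152 155 110 114 127 100 149 154 152 153 154 154 155 145 132 116 105 109 114 121
192 153 152 152 153 154 118 103 135 155 152 152 152 153 153 152 153 152 155 154 153 143 132
194 152 152 153 152 153 154 153 153 151 152 152 151 153 153 153 152 152 153 152 153 154 154
196 153 152 152 151 153 153 153 152 152 152 152 152 152 152 152 153 152 151 152 153 153 152
198 152 152 152 152 152 153 152 153 153 152 152 153 152 152 152 152 153 153 152 154 153 153
200 152 152 152 152 153 152 152 152 152 153 153 153 153 153 154 153 152 153 153 153 152 153
tip [ 0.6158 -0.2515  0.198 ]
posttop? [ 0.709  -0.2886  0.186 ]
foot [ 0.7083 -0.2871  0.003 ]
```

Run:
```python
from h import *
d=load('w20')
c=ray(d,295,59,.045); b=ray(d,304,40,.116); b2=ray(d,304,60,.116)
print('lamp c',c.round(4),'bar line',b.round(4),b2.round(4))
for n,p in dict(TL=(275,19),TR=(316,19),BL=(275,99),BR=(314,99)).items(): print(n,ray(d,*p,.045).round(3))
print('tip',ray(d,268,190,.198).round(4))
yaw=-.10; ey=np.array([-np.sin(yaw),np.cos(yaw)]); g=c[:2]+.025*ey; print('grip',g)
to(g[0]-.001,g[1],.20,yaw); to(g[0]-.001,g[1],.097,yaw)
```

```text
lamp c [ 0.6678 -0.1337  0.045 ] bar line [ 0.6686 -0.1213  0.116 ] [ 0.6677 -0.141   0.116 ]
TL [ 0.645 -0.085  0.045]
TR [ 0.697 -0.09   0.045]
BL [ 0.638 -0.181  0.045]
BR [ 0.691 -0.187  0.045]
tip [ 0.6142 -0.2585  0.198 ]
grip [ 0.67026333 -0.10883229]
t 49.55 p [ 0.5996 -0.2488  0.3249] yaw x 1.4702 zz [ 0.001 -0.    -1.   ] gap 0.0428
shift cm [14.62  5.52 12.49] twist -0.001 j6 end -0.31 rows 3.2
t 49.55 p [ 0.5996 -0.2488  0.3249] yaw x 1.4702 zz [ 0.001 -0.    -1.   ] gap 0.0428
shift cm [14.62  5.52 22.79] twist -0.001 j6 end -0.31 rows 4.5
```

Request:
move_arm(
  series=[5,1.9,2,0,10,3.8,4,-0.03,14.6,5.4,8,-0.03,14.6,5.4,12,-0.03,14.6,5.4,16,-0.03,14.6,5.4,16.5,-0.03,14.6,5.4,16.5,-0.03],
  claw=0.6,
)

```text
clock: 50.42
ee_pos: [0.669, -0.11, 0.1607]
tool_rot: [0.732, 0.681, 0.001, 0.001]
ft_force: [0.4, 1.0, 0.5]
finger_gap: 0.0515
grasp_force: 0.0
```

Run:
```python
from h import *
s,_=st(); im=snap('wrist','w21'); d=load('w21'); g=cv2.cvtColor(im,cv2.COLOR_BGR2GRAY)
print('expected bar at grip',proj(d,(.668,-.109,.116)).round(),'bar ends',proj(d,(.6652,-.174,.116)).round(),proj(d,(.671,-.094,.116)).round())
q=cv2.resize(g,(128,96),interpolation=cv2.INTER_AREA)[10:90,30:100]
ch=' .:-=+*#%@'
for r in q[:,:]: print(''.join(ch[9-min(9,int(v)//12)] for v in r))
to(.668,-.109,.097,-.07)
```

```text
t 50.42 p [ 0.669  -0.11    0.1607] yaw x 1.4992 zz [ 0.002 -0.    -1.   ] gap 0.0515
expected bar at grip [250. 216.] bar ends [252. 294.] [252. 195.]
@@@@@@#                                                               
@@@@@@#                                                              =
@@@@@@%                                                              %
@@@@@@%                                                             -#
@@@@@@%                                                             *#
@@@@@@%                                                             %#
@@@@@@%                                                            .%#
@@@@@@%                                                            =%#
@@@@@@@                                                 ::.         *#
@@@@@@@                                               -==            -
@@@@@@@                                             .==-              
@@@@@@@                                            :===               
@@@@@@@                                           .++=                
@@@@@@+                  
[... 4180 characters left out ...]
@@+                 =======**+==#@@@@@@@@@@%%%%%%%%%%@
%%%%##%%@@@@@%%@@@%                  ======***==%@@@%%@@@@@%%%%%%%%%%%
%%######@@@@@%%@@@@                   :====+**=+@@@@@%@@@@@%%%%%%%%%%%
%%#####*%@@@@@@@@@@:                     :=+** .@@@@@@@@@@@%%%%%%%%%%%
%%##=   #@@@@@@@@@@+ %####%*-         -*###%@@.=@@@@@@@@@@@**##%%%%%%%
#%%%    *@@@@@@@@@@%.@@@@@@@@@@#+:+#@@@@@@@@@@=#@@@@@@@@@@@***=%@%%%%%
@@@:    *@@@@@@@@@@@%@@@@@@@@@@@@@@@@@@@@@@@@@@@@@@@@@@@@@%*+  :@@@@@@
@%+     =@@@@@%%@@@@@@@@@@@@@@@@@@@@@@@@@@@@@@@@@@@%%@@@@@%+    +@@@@@
t 50.48 p [ 0.6694 -0.1103  0.1615] yaw x 1.499 zz [ 0.004 -0.001 -1.   ] gap 0.0513
shift cm [ 0.12 -0.18  6.45] twist -0.002 j6 end -0.11 rows 1.0
```

Request:
move_arm(
  series=[0,-0.1,3,0,0,-0.1,5,0,0,-0.1,6.4,0,0,-0.1,6.4,0,0,-0.1,6.4,0],
)

```text
clock: 51.1
ee_pos: [0.6683, -0.1103, 0.0967]
tool_rot: [0.732, 0.681, 0.001, 0.001]
ft_force: [-0.5, 1.2, 0.8]
finger_gap: 0.0514
grasp_force: 0.0
```

Request:
move_arm(
  series=[0,0,0,0,0,0,0,0,0,0,0,0,0,0,0,0,0,0,0,0,0,0,0,0],
  claw=0,
)

```text
clock: 51.85
ee_pos: [0.6679, -0.1101, 0.0957]
tool_rot: [0.732, 0.681, 0.0, 0.0]
ft_force: [1.3, 0.4, 3.1]
finger_gap: 0.0073
grasp_force: 58.4
```

Run:
```python
from h import *
s,_=st(); print(s['ft_force'],s['grasp_force'])
tip=np.array([.6135,-.258]); post=np.array([.7075,-.288]); v=post-tip; yaw=np.arctan2(v[1],v[0]); print('stand yaw',yaw,np.linalg.norm(v))
ex=np.array([np.cos(yaw),np.sin(yaw)]); ey=np.array([-ex[1],ex[0]])
seat=post-.06*ex; print('seat',seat); g=seat+.025*ey
a=g-.12*ex; print('pre',a,'final',g)
to(a[0],a[1],.195,yaw+.0); to(g[0],g[1],.195,yaw)
```

```text
t 51.85 p [ 0.6679 -0.1101  0.0957] yaw x 1.4989 zz [ 0.001 -0.    -1.   ] gap 0.0073
[1.30004715 0.42935529 3.14322127] 58.42782139778137
stand yaw -0.3089307439237414 0.09867117106835205
seat [ 0.65034045 -0.26975759]
pre [ 0.54362235 -0.20945629] final [ 0.65794145 -0.24594111]
t 51.85 p [ 0.6679 -0.1101  0.0957] yaw x 1.4989 zz [ 0.001 -0.    -1.   ] gap 0.0073
shift cm [-10.81 -11.67  -9.94] twist 0.237 j6 end 0.13 rows 3.0
t 51.85 p [ 0.6679 -0.1101  0.0957] yaw x 1.4989 zz [ 0.001 -0.    -1.   ] gap 0.0073
shift cm [-13.62  -0.    -9.93] twist 0.237 j6 end 0.13 rows 2.7
```

Request:
move_arm(
  series=[0,0,-3,0,0,0,-7,0,0,0,-10.1,0,0,-4,-10.1,0,0,-8,-10.1,0,0,-12,-10.1,0,-3,-12,-10.1,0.06,-6,-12,-10.1,0.12,-9,-11.8,-10.1,0.18,-10.8,-11.7,-10.1,0.24],
)

```text
clock: 53.1
ee_pos: [0.542, -0.2103, 0.1953]
tool_rot: [0.809, 0.587, -0.001, -0.001]
ft_force: [0.2, 0.8, -2.1]
finger_gap: 0.0071
grasp_force: 58.6
```

Request:
move_arm(
  series=[0,0,0,0,0,0,0,0,0,0,0,0],
)

```text
clock: 53.48
ee_pos: [0.5429, -0.2084, 0.1963]
tool_rot: [0.808, 0.589, 0.0, -0.0]
ft_force: [-0.6, -0.7, -2.5]
finger_gap: 0.0069
grasp_force: 58.6
```

Run:
```python
from h import *
s,_=st(); print(s['ft_force'],s['ft_torque'],s['grasp_force'])
to(.658,-.246,.196,-.309)
im=snap('wrist','w22'); d=load('w22'); g=cv2.cvtColor(im,cv2.COLOR_BGR2GRAY)
print('tip exp',proj(d,(.6135,-.258,.198)).round(),'post',proj(d,(.7075,-.288,.186)).round())
q=cv2.resize(g,(128,96),interpolation=cv2.INTER_AREA)[24:96,30:128]
ch=' .:-=+*#%@'
for r in q[:,:]: print(''.join(ch[9-min(9,int(v)//16)] for v in r))
```

```text
t 53.48 p [ 0.5429 -0.2084  0.1963] yaw x 1.2603 zz [-0.     0.001 -1.   ] gap 0.0069
[-0.5588038  -0.69085977 -2.53500829] [ 0.0745829  -0.00987679 -0.0107154 ] 58.62130165100098
t 53.48 p [ 0.5429 -0.2084  0.1963] yaw x 1.2603 zz [-0.     0.001 -1.   ] gap 0.0069
shift cm [-0.07 12.11  0.02] twist -0.002 j6 end -0.08 rows 2.0
tip exp [395. 292.] post [547. 279.]
::-----::::::::::::-::::::::::::::::::::::::::  .                                                 
   ..:::::::::::::::::::::::::::::::::::::::::::::                                                
         ..:::::::::::::::::-:::::::::::::::::::::                                                
              ..::::::::::::-:::::::::::::::::::::                                                
                    ..:::::::::::::::::::::::::::.                                                
                      ::::::::::::::::::::::::::::                                                
                      .:::::::::::::::::::::::::.                                                 
                         .::::::::::::::
[... 5694 characters left out ...]
*******
@@@@@@@@@@@@%%%=@@@@@%@@@@@@@@@@@@@@@@@@@@@@@%@@@@@#%@@@@@@@@@@@@@@@@@@@@@@@@@@@@@@%**************
@@@@@@@@@@@%%#-#@@@@@@@@@@@@@@@@@@@@@@@@@@@@@@@@@@@%#%@@@@@@@@@@@@@@@@@@@@@@@@@@@@@@@%************
@@@@@@@@@@%%#=@@@@@@@@@@@@@@@@@@@@@@@@@@@@@@@@@@@@@@@%%@@@@@@@@@@@@@@@@@@@@@@@@@@@@@@@@#**********
@@@@@@@@@%%#*@@@@@@@@@@@@@@@@@@@@@@@@@@@@@@@@@@@@@@@@@#%@@@@@@@@@@@@@@@@@@@@@@@@@@@@@@@@%*********
@@@@@@@%%%*+@@@@@@@@@@@@@@@@@@@@@@@@@@@@@@@@@@@@@@@@@@@%%@@@@@@@@@@@@@@@@@%%@@@@@@@@@@@@@@#*******
@@@@@@%%%#*@@@@@@@@@@@@@@@@@@@@@@@@@@@@@@@@@@@@@@@@@@@@@%%@@@@@@@@@@@@@@@@%%%%@@@@@@@@@@@@@%******
@@@@%%%%%%@@@@@@@@@@@@@@@@@@@@@@@@@@@@@@@@@@@@@@@@@@@@@@@%%%@@@@@@@@@%%%@%%%%%%@@@@@@@@@@@@@@#****
```

Run:
```python
from h import *
d=load('w22'); yaw=-.309; ex=np.array([np.cos(yaw),np.sin(yaw)]); ey=np.array([-ex[1],ex[0]])
t=ray(d,384,283,.198)[:2]; a1=ray(d,400,268,.174)[:2]; a2=ray(d,490,268,.174)[:2]
T=np.array([.5429,-.2084]); f=lambda p:np.round([(p-T)@ex*100,(p-T)@ey*100],2)
print('tip rel',t.round(4),f(t),'arm',f(a1),f(a2))
```

```text
tip rel [ 0.6086 -0.2502] [ 7.53 -1.98] arm [ 9.66 -2.6 ] [15.51 -2.61]
```

Request:
move_arm(
  series=[0,3,-0.1,0,0,6,-0.1,0,0,9,-0.1,0,0,11.3,-0.1,0,0,11.3,-0.1,0,0,11.3,1,0,0,11.3,2,0,0,11.3,3,0,0,11.3,3.4,0,0,11.3,3.4,0],
)

```text
clock: 54.78
ee_pos: [0.6503, -0.244, 0.1619]
tool_rot: [0.808, 0.589, -0.0, -0.0]
ft_force: [-0.1, -0.6, -2.2]
finger_gap: 0.0071
grasp_force: 58.6
```

Run:
```python
from h import *
s,_=st(); print(s['ft_force'],s['ft_torque'],s['grasp_force'])
im=snap('wrist','w23'); d=load('w23'); g=cv2.cvtColor(im,cv2.COLOR_BGR2GRAY)
q=cv2.resize(g,(128,96),interpolation=cv2.INTER_AREA)[44:84,30:110]
ch=' .:-=+*#%@'
for r in q[:,:]: print(''.join(ch[9-min(9,int(v)//16)] for v in r))
```

```text
t 54.77 p [ 0.6503 -0.244   0.1619] yaw x 1.2588 zz [-0.001  0.    -1.   ] gap 0.0071
[-0.11111447 -0.6317889  -2.15417765] [ 0.04002183 -0.04082152 -0.04722044] 58.61326217651367
                        #@@@@@@@%##@@@@@@@@#+++++*##+++++++-                    
                       :@@@@@@@@%*#@@@@@@@@@+++++###++++++++                    
                       *@@@@@@@@###@@@@@@@@@#++++##*++++++++                    
                       +@@@@@@@@#*#@@@@@@@@@%+++*##*++++++++.                   
                       +@@@@@@@@#*#@@@@@@@@@@*+*@@@*++++++++.                  .
                       =@@%@@@@@*+*@@@@@@@@@%*+%%%%%++++++++.              .:---
                       :%%%%@@@@+++%@@@@@@@@#++%%###*+++++++             .:=****
                       :%%%%%%@%+++*@@@@@%%@%++*%###+++++++=            :=******
                       :%%%%%%%%+++*@%%%%%%@@+++####*++++++:           -******=.
                       :%%%%%%%%+++%%%%%%%%%%++++*###*+++++           -*#***-   
                       :%%%%%%%%+++@%%%%%%%@#+++++###*++++.          :*###+.  . 
                       .%%%%%
[... 1619 characters left out ...]
@@@@%%%%@@@@@@@@@@@@@@@@@@@@@@@@@@@@@@@@#        .: 
   =@@@@@@@@@@@@@@@@@@@@@@@@@@@%%%%%@@@@@@@@@@@@@@@@@@@@@@@@@@@@@@@@@+ ..:::-=+-
 .%@@@@@@@@@@@@@@@@@@@@@@@@@@@%%%%%%%@@@@@@@@@@@@@@@@@@@@@@@@@@@@%%%%@==+*##%%##
+@@@@@@@@@@@@@@%%%%@@@@@@@@@@@%%%%%%#@@@@@@@@@@@%%%%@@@@@@@@@@@@@@@%%%%%###****+
@@@@@@@@@@@@@%%%%%%@@@@@@@@@@@--%%%#:@@@@@@@@@@@@%%%%%@@@@@@@@@@@@@@@%*+**+**#**
@@@@@@@@@@@@%%%%%%@@@@@@@@@@@@:-%%%#.@@@@@@@@@@@@%%%%%%@@@@@@@@@@@@@@@=.+**+=:. 
@@@@@@@@@@#%%%%%%%@@@@@@@@@@@@.:%%%# @@@@@@@@@@@@%%%%%%%%@@@@@@@@@@@@@@+:    .:=
@@@@@@@@@= %%%%%%%@@@@%%@@@@@@.:%%%# @@@@@@%%@@@@%%%%%%%*#@@@@@@@@@@@@@@#:-=****
@@@@@@@%: #%%%%%%@@@@@@@@@@@@@ :%%%# @@@@@@@@@@@@@%%%%%%@*=%@@@@@@@@@@@@@@#*****
```

Request:
move_arm(
  series=[0,0,0.2,0,0,0,0.4,0,0,0,0.5,0,0,0,0.5,0],
)

```text
clock: 55.32
ee_pos: [0.6507, -0.2441, 0.1579]
tool_rot: [0.808, 0.589, 0.0, 0.0]
ft_force: [-0.4, -0.1, 0.5]
finger_gap: 0.007
grasp_force: 58.9
```

Request:
move_arm(
  series=[0,0,0,0,0,0,0,0,0,0,0,0,0,0,0,0,0,0,-2,0,0,0,-4,0,0,0,-7,0,0,0,-11,0,0,-4,-15,0,0,-9,-17,0],
  claw=0.4,
)

```text
clock: 56.58
ee_pos: [0.565, -0.2166, 0.3293]
tool_rot: [0.808, 0.589, 0.001, 0.002]
ft_force: [0.2, -0.3, 0.3]
finger_gap: 0.0341
grasp_force: 0.0
```

Request:
move_arm(
  series=[3,-3,0,0,6,-6,0,0,6,-6,0,0,6,-6,0,0,6,-6,0,0,6,-6,0,0,6,-6,0,0,6,-6,0,0],
)

```text
clock: 57.58
ee_pos: [0.5262, -0.1412, 0.3271]
tool_rot: [0.808, 0.589, -0.0, -0.0]
ft_force: [-1.0, 1.2, -0.5]
finger_gap: 0.0344
grasp_force: 0.0
```

Run:
```python
from h import *
s,_=st(); snap('top','top3'); d=load('top3'); A=load('top0')['im']; g=cv2.cvtColor(d['im'],cv2.COLOR_BGR2GRAY); 
snap('scene','scene3'); e=load('scene3'); gs=cv2.cvtColor(e['im'],cv2.COLOR_BGR2GRAY)
print('scene: exp bar',proj(e,(.645,-.268,.178)).round(),'lamp c',proj(e,(.645,-.268,.085)).round(),'foot',proj(e,(.707,-.288,0)).round())
ch=' .:-=+*#%@'
q=cv2.resize(gs[150:270,280:430],(150,60),interpolation=cv2.INTER_AREA)
for r in q: print(''.join(ch[9-min(9,int(v)//24)] for v in r))
# case closed check in top: outline of black lid
k=(g<60).astype(np.uint8); n,lab,sta,cen=cv2.connectedComponentsWithStats(k); u,v=proj(d,(.49,.10,.058)).astype(int); i=lab[v,u]; print('lid comp',sta[i],i)
if i:
    c=max(cv2.findContours((lab==i).astype(np.uint8),0,1)[0],key=cv2.contourArea)[:,0]; print(cv2.minAreaRect(np.array([ray(d,a,b,.058)[:2] for a,b in c]).astype(np.float32)*1000))
```

```text
t 57.58 p [ 0.5262 -0.1412  0.3271] yaw x 1.2586 zz [-0.  0. -1.] gap 0.0344
scene: exp bar [350. 202.] lamp c [344. 225.] foot [351. 234.]
...-+################**##%#%####*#####*==+++++++++++++++++++++++++++++++++++++++++++++++++++++++++++++++++++++++++++++++++++++++++++++++++++++++++++++
++++*###################%%%%#***#######***####*****+++++++++++++++++++++++++++++++++++++++++++++++++++++++++++++++++++++++++++++++++++++++++++++++++++
:::::=*################%%%%%#***############*#####*###**#*****++++++******++++++++++++++++++++++++++++++++++++++++++++++++++++++++++++++++++++++++++++
:::....:=+*#########**##%##%#***#####%%%##*=--::..::=++++===+**##############*****++++++++++++++++++++++++++++++++++++++++++++++++++++++++++++++++++++
..........-*######*+-=*#%#%##*####*##*++*******++*+=-:-++-:....:-=+#################*****+++++++++++++++++++++++++++++++++++++++++++++++++++++++++++++
..........-*#####**+==*#%#%##**+-:.............:-==+#*+=+#*-:....-*########################*****++++++++++++++++++++++++++++++++++++++++++++++++++++++
::...::-=+*######***########**#*+++++++=-------=+++*#%
[... 7541 characters left out ...]
........................................................................:=++++++======-........-+********
........................................................................................................................::-=====+*#*+-:....:=********+
...............................................................................................................................-+####+:....-+********=
.............................................................................................................................:-+####*-....:=********+-
lid comp [ 173  183   90   70 4601] 72
((487.02532958984375, 144.11045837402344), (297.9912414550781, 225.43492126464844), 80.63634490966797)
```

The lamp hangs from the arm: its body is at scene (345,226), where it should be, with its shadow clear below. The lid outline is flat on the case and the robot is clear of everything.

Request:
move_arm(
  series=[0,0,0,0,0,0,0,0,0,0,0,0,0,0,0,0,0,0,0,0,0,0,0,0,0,0,0,0,0,0,0,0,0,0,0,0,0,0,0,0],
)

```text
clock: 58.92
ee_pos: [0.5261, -0.141, 0.3273]
tool_rot: [0.808, 0.589, 0.0, -0.0]
ft_force: [0.1, -1.4, -0.4]
finger_gap: 0.0342
grasp_force: 0.0
```

```bash
python3 -c "
from cell import robot
print(robot.sign_off())"
```

```text
the job is handed in; nothing more can be done
None
```

I handed the job in at about 59 s: all four tools are pressed home in their cutouts, the lid is shut and the lamp hangs on its hook; `sign_off()` returned no verdict, so this rests on my own force and camera checks.

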